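# Set out a cut tube kit by length

## Robot

A 6-joint arm with a two-finger parallel gripper is mounted at the origin on the work surface. World frame = base frame: x ahead of the robot, y to its left, z up, the work surface at z = 0. Lengths are in m, angles in degrees, forces in N, time in s.
With the tool pointing down it reaches from about 0.35 to 0.875 m from the base axis. Payload 4.2 kg.
Tool frame: the origin (TCP) lies midway between the tips of the shut fingers; the grasp point (between the pads) lies 19 mm behind it; z points along the fingers, y is the line along which they close (so a half turn about z gives the same grasp; the last joint's range is limited). The gripper opens to 87 mm and grips with 3 to 60 N. Pads are 19 mm wide; open, the fingers measure 117 mm over their backs; the gripper's body (75 mm by 190 mm) begins 51 mm behind the grasp point.
Start: joints at [91.536, 22.042, 0.453, 0, -68.411, -14.817], TCP at [0.144, 0.608, 0.223] pointing down, gripper open.
Joint ranges: [-179.83, 179.83], [-69.29, 118.12], [-61.27, 80.66], [-181.25, 117.63], [-171.15, -9.14], [-177.46, 177.46]. Speed limits (degrees/s): [159.86, 159.86, 180, 180, 180, 180].

## Interface

Orientations are given as a 3x3 rotation matrix whose columns are the frame's x, y, z axes.
In Python, from station import * gives the robot as it stands. The module is installed in compiled form; this text tells all that it offers.
- The arm moves only by the tool servo_tool, never from a script. Its argument "deltas" is a list of rows, each an object of numbers: "tx", "ty", "tz": the shift along the tool's x, y, z in mm; "ax", "ay", "az": the turn, a rotation vector about the tool's x, y, z in rad; "claw": the finger opening in mm, from 0 to 87. In form: [{"tx": .., "ty": .., "tz": .., "ax": .., "ay": .., "az": .., "claw": ..}, ...]. A call has 1 to 12 rows; each row is the pose to reach, as a shift and turn from the pose commanded when the call began, along the tool's axes at that moment; what a row does not reach only later rows make up. A row lasts 1/12 s, in which the tool goes at most 41.7 mm and 7.16 degrees, less where a joint would pass 70% of its speed; a pose out of reach is approached as far as the arm can. A call with a gripper value outside its range is refused whole. The fingers move at their own pace and stop on an object; the grip force is fixed at half the most. Time passes only in rows, so rows that repeat a pose let the fingers close. It gives the time, the measured TCP pose, the force, the opening and the grip force at its end, in the units of the state.
- sense(): the state, without advancing time (a new reading comes with each control period).
- capture(name): name is "scene" or "top"; returns the picture (480x640x3 uint8, blue, green, red); there is no depth.
- calibration(name): a dict with "fx", "fy", "cx", "cy" (pixels), "cam_to_world" (4x4, takes a point from camera to world coordinates). Camera axes: x right, y down, z forward; pixel columns grow to the right and rows downward; lengths in m; the calibration is good to about 2 mm. A picture is of the moment at which its call begins. calibration takes no time and is no camera call.
- finish_job(): hands the job in; it is judged then, once.
Trained networks look in the newest picture that a camera, given by its name, has taken for a name from the list of things; names that differ only in an ending like _2 or _b are one class to them, and where a whole thing is asked for, a point or a joint stands for the part that bears it (a point fixed in the world has none). Each returns a list of dicts, best first, with "confidence" (0 to 1); they miss things now and then, are a little off and sometimes report something else, mostly with a low value. They report only what shows in the picture. A call takes as long as a camera call. They do not tell look-alikes from the thing itself.
- recognise(label, camera): "xyz" ([x, y, z] in m, in the coordinates of the camera as it stood for that picture, good to about 4 mm: the middle of the surface that is visible of it).
- trace(label, camera): "mask" (480x640 bool, what is visible of it).
The state is a dict: "time_s": time; "joints": joint angles; "joint_velocities": joint speeds; "effort": joint torques, N m; "tcp_pos": TCP position; "ee_rot": TCP orientation; "wrist_force": force on the tool from outside, world axes, zero at the start; "moment": the same for the moment, N m; "gripper_width": opening from 0.0 (shut) to 1.0 (fully open); "gripper_force": force on a finger pad.
Only numpy, scipy, OpenCV 4.12 (cv2) and the standard library are available. Lean on these libraries where they do the work, as an engineer would, in place of code of your own. Each camera call takes 0.05 s, during which the arm holds its last target. There are 200 camera calls.

## Task

Set out the cut square tubes on the four rest plates of the rail for welding, in order of length: the two longest, which are a matched pair, go together on the plate next to the upright end stop, then one tube on each following plate, getting shorter away from the stop. Lift and carry the pair together in one grasp, and leave the two side by side. Every tube, and the pair as a whole, must lie flat in the middle of its plate, along the plate's white line.

Things in the scene. Friction and masses are not known exactly. Their poses are not given: they have to be found in the camera images.
- twin_a: one of two identical bare steel square tubes, 20 x 20 mm section with dark open ends, 150 mm long (the longest), lying parallel and side by side with twin_b at the start, a gap of about 0.5 mm between their long sides, ends level; the two together are 41 mm wide. Origin at the tube's centre (10 mm above what it lies on), x along its length, z up. About 160 g.
- twin_b: one of two identical bare steel square tubes, 20 x 20 mm section with dark open ends, 150 mm long (the longest), lying parallel and side by side with twin_a at the start, a gap of about 0.5 mm between their long sides, ends level; the two together are 41 mm wide. Origin at the tube's centre (10 mm above what it lies on), x along its length, z up. About 160 g.
- tube_120: bare steel square tube, 20 x 20 mm section with dark open ends, 120 mm long, lying on the bench at the start; the only single tube of this length. Origin at the tube's centre (10 mm above what it lies on), x along its length, z up. About 130 g.
- tube_90: bare steel square tube, 20 x 20 mm section with dark open ends, 90 mm long, lying on the bench at the start; the only single tube of this length. Origin at the tube's centre (10 mm above what it lies on), x along its length, z up. About 100 g.
- tube_60: bare steel square tube, 20 x 20 mm section with dark open ends, 60 mm long, lying on the bench at the start; the only single tube of this length. Origin at the tube's centre (10 mm above what it lies on), x along its length, z up. About 65 g.
- plate_1: dark steel rest plate, 90 x 64 x 8 mm, a thin white centre line along its 90 mm; fixed on a grey rail (8 mm thick) on the bench. First (leftmost seen from the robot) of the row of four equal plates, 85 mm between centres. Origin at the centre of its underside: its top is 8 mm above that, 16 mm above the bench; x along its white line (away from the robot), y along the row towards plate_1, z up.
- plate_2: dark steel rest plate, 90 x 64 x 8 mm, a thin white centre line along its 90 mm; fixed on a grey rail (8 mm thick) on the bench. Second from the left of the row of four equal plates, 85 mm between centres. Origin at the centre of its underside: its top is 8 mm above that, 16 mm above the bench; x along its white line (away from the robot), y along the row towards plate_1, z up.
- plate_3: dark steel rest plate, 90 x 64 x 8 mm, a thin white centre line along its 90 mm; fixed on a grey rail (8 mm thick) on the bench. Third from the left of the row of four equal plates, 85 mm between centres. Origin at the centre of its underside: its top is 8 mm above that, 16 mm above the bench; x along its white line (away from the robot), y along the row towards plate_1, z up.
- plate_4: dark steel rest plate, 90 x 64 x 8 mm, a thin white centre line along its 90 mm; fixed on a grey rail (8 mm thick) on the bench. Last (rightmost) of the row of four equal plates, 85 mm between centres. Origin at the centre of its underside: its top is 8 mm above that, 16 mm above the bench; x along its white line (away from the robot), y along the row towards plate_1, z up.
- stop: upright end stop: dark steel plate 90 mm long (across the row), 10 mm thick, on a 36 mm wide bolted foot, 78 mm tall in all, fixed on the rail at the left or right end of the row, centre about 93 mm from the next plate's centre. A small black round pot (37 mm wide, 32 mm tall) is fixed at the other end. Origin at the centre of its underside, on the rail's top; y along the row.
There are look-alikes about, which are no part of the job. What is shaped like the twin_a but orange or yellow is not meant.

How it is judged:
By the outcome, as a careful person would: the job done as asked, in the order asked, and still so for the second after the job is handed in, with the robot touching nothing.
It also fails if it takes over 109 s, if anything falls off the work surface, if the arm or the gripper's body presses on something with over 40 N, if the wrist force passes 120 N, or if a joint passes its speed limit or range.

## Working session

There is one attempt and no reset: what is moved stays moved. The work goes in short steps, Python scripts to look and compute and a tool call to move; the robot and the scene stay as the last step left them, time stands still between calls to the robot, and variables do not carry over. Pictures are saved under pics/ and viewed, at most 14 in all, crops included, and the job is handed in when it is done.

Besides the shell and the picture viewer there is one more tool, called after "Request:" as name(argument=value, ...), one argument or row to a line, values as JSON. servo_tool: Moves the arm, as the interface text tells. Its arguments: {"type":"object","properties":{"deltas":{"type":"array","items":{"type":"object","properties":{"tx":{"type":"number"},"ty":{"type":"number"},"tz":{"type":"number"},"ax":{"type":"number"},"ay":{"type":"number"},"az":{"type":"number"},"claw":{"type":"number"}}}}},"required":["deltas"]}

```bash
mkdir -p pics
python3 - <<'E'
from station import *
import cv2,numpy as np
for n in("scene","top"):
    cv2.imwrite(f"pics/{n}0.png",capture(n)); c=calibration(n); print(n,c["fx"],c["fy"],c["cx"],c["cy"]); print(np.round(c["cam_to_world"],4).tolist())
    T=np.array(c["cam_to_world"])
    for l in("twin_a","tube_120","tube_90","tube_60","plate_1","stop"):
        for r in recognise(l,n):
            p=np.array(r["xyz"]);print(l,round(r["confidence"],2),np.round((T@np.r_[p,1])[:3],3),(p[:2]/p[2]*[c["fx"],c["fy"]]+[c["cx"],c["cy"]]).astype(int))
s=sense();print(s)
E
```

```text
scene 583.9900576348692 583.9900576348692 322.40469848325085 241.53458801426027
[[0.5916, 0.6057, -0.5321, 1.2726], [0.8062, -0.4444, 0.3905, -0.8026], [0.0, -0.66, -0.7512, 1.2554], [0.0, 0.0, 0.0, 1.0]]
twin_a 0.88 [ 0.446 -0.126  0.021] [342 246]
twin_a 0.82 [ 0.454 -0.107  0.021] [349 245]
twin_a 0.82 [ 0.171 -0.306  0.022] [236 216]
twin_a 0.73 [ 0.372 -0.282  0.017] [281 256]
twin_a 0.72 [ 0.373 -0.631  0.019] [166 318]
twin_a 0.7 [ 0.393 -0.421  0.019] [242 284]
tube_120 0.92 [ 0.369 -0.285  0.021] [279 255]
tube_120 0.77 [0.449 0.105 0.018] [405 212]
tube_120 0.58 [0.363 0.263 0.02 ] [424 174]
tube_90 0.92 [ 0.369 -0.285  0.021] [279 255]
tube_90 0.77 [0.449 0.105 0.018] [405 212]
tube_90 0.58 [0.363 0.263 0.02 ] [424 174]
tube_60 0.92 [ 0.369 -0.285  0.021] [279 255]
tube_60 0.77 [0.449 0.105 0.018] [405 212]
tube_60 0.58 [0.363 0.263 0.02 ] [424 174]
plate_1 0.82 [ 0.663 -0.02   0.019] [423 278]
plate_1 0.8 [ 0.671 -0.101  0.018] [402 295]
plate_1 0.75 [ 0.684 -0.19   0.02 ] [379 315]
plate_1 0.66 [0.65  0.067 0.017] [443 261]
stop 0.82 [0.641 0.154 0.045] [465 238]
stop 0.
[... 1191 characters left out ...]
125131e+01, -1.48161652e+01]), 'joint_velocities': array([-0.06000238, -0.09502774,  0.02254816, -0.05447949, -0.01264142,
        0.05382434]), 'effort': array([-5.56688356e-04, -3.90330327e+01,  1.87583667e+01,  4.22369421e+00,
        1.54737459e-02, -3.08399740e-05]), 'tcp_pos': array([0.14353678, 0.60825151, 0.2225691 ]), 'ee_rot': array([[ 9.73259194e-01, -2.29709689e-01, -1.58591646e-05],
       [-2.29709689e-01, -9.73259194e-01,  8.53969016e-07],
       [-1.56312427e-05,  2.81187057e-06, -1.00000000e+00]]), 'wrist_force': array([ 0.24154322, -0.48853967, -0.97451878]), 'moment': array([-0.0252349 ,  0.04796448,  0.00764464]), 'gripper_force': 0.0, 'gripper_width': 0.9996665725400317}
```

View pics/top0.png

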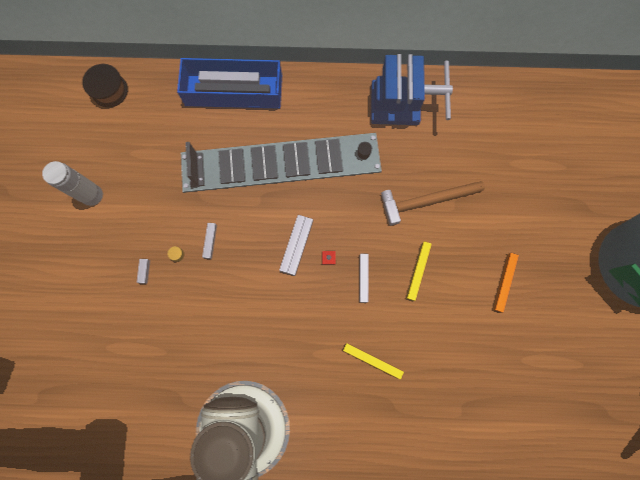

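View pics/scene0.png

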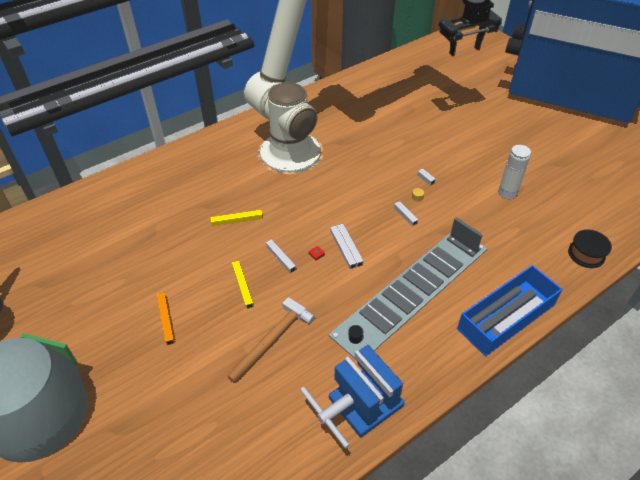

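The top view shows the stop at the left of the rail (195,166) and the pot at the right (364,150), so plate_1 takes the pair.

| Thing | Top-view pixel | Choice |
|---|---|---|
| Steel pair, two tubes touching | (296,245) | twins |
| Steel tube, long | (364,278) | tube_120 |
| Steel tube, medium | (209,241) | tube_90 |
| Steel tube, short | (142,271) | tube_60 |
| Yellow tubes | (419,271), (374,361) | reject |
| Orange tube | (506,282) | reject |
| Bars in the blue tray | (230,78) | reject |

Next I fit box models to the silhouettes in both views.

```bash
cat > h.py <<'E'
from station import *
import cv2,numpy as np
from scipy.optimize import minimize
CAL={n:calibration(n) for n in("scene","top")}
S=4
def proj(n,P):
    c=CAL[n];q=(np.c_[P,np.ones(len(P))]@np.linalg.inv(np.array(c["cam_to_world"])).T)[:,:3]
    return q[:,:2]/q[:,2:]*[c["fx"],c["fy"]]+[c["cx"],c["cy"]]
def box(x,y,yaw,z0,dims,off=(0,0)):
    c,s=np.cos(yaw),np.sin(yaw);g=np.array([[a,b,e] for a in(-.5,.5) for b in(-.5,.5) for e in(0,1)])*dims
    g[:,:2]+=off
    return np.c_[x+c*g[:,0]-s*g[:,1],y+s*g[:,0]+c*g[:,1],z0+g[:,2]]
def steel(img):  # low saturation = bare steel
    h=cv2.cvtColor(img,cv2.COLOR_BGR2HSV); return h[...,1]
def near(n,P,pad=14):
    q=proj(n,P);a=np.floor(q.min(0)-pad).astype(int);b=np.ceil(q.max(0)+pad).astype(int);return a,b
def fit(imgs,guess,dims,score,cams=("scene","top"),z0=0.,freez=True):
    """score(n,img)->float map in [0,1]; fits box silhouette to it"""
    W={}
    for n in cams:
        a,b=near(n,box(*guess,z0,dims)); m=score(imgs[n])[a[1]:b[1],a[0]:b[0]].astype(np.float32)
        W[n]=(a,cv2.resize(m,None,fx=S,fy=S,interpolation=cv2.INTER_LINEAR))
    def cost(p,split=False):
        x,y,yaw=p[:3];z=p[3]*.1 if freez else z0;L=[]
        for n,(a,m) in W.items():
            q=cv2.convexHull(((proj(n,box(x,y,yaw*5,z,dims))-a+.5)*S-.5).astype(np.float32))
            r=np.zeros(m.shape,np.float32);cv2.fillConvexPoly(r,np.round(q*16).astype(np.int32),1,shift=4)
            L.append(np.minimum(r,m).sum()/np.maximum(r,m).sum())
        return L if split else -sum(L)
    x0=np.array([guess[0],guess[1],guess[2]/5]+([z0*10] if freez else []))
    best=None
    for d in(.006,.003):
        sim=np.vstack([x0]+[x0+d*np.eye(len(x0))[i]*(8 if i==2 else 1)*(5 if i==3 else 1) for i in range(len(x0))])
        best=minimize(cost,x0,method="Nelder-Mead",options=dict(initial_simplex=sim,xatol=1e-5,fatol=1e-5,maxiter=600));x0=best.x
    p=best.x;return np.r_[p[:2],np.degrees(p[2]*5),p[3]*100 if freez else z0*1000],cost(p,True)
def sat_score(img):
    s=steel(img).astype(float);return np.clip((120-s)/60,0,1)
E
python3 - <<'E'
from h import *
imgs={n:capture(n) for n in CAL}
np.savez("im0.npz",**imgs)
for n,i in imgs.items():
    s=steel(i)
    for k,(u,v) in dict(scene=dict(twin=(346,245),t120=(279,255),wood=(310,275),plate=(423,279)),top=dict(twin=(296,245),t120=(364,278),wood=(340,300),plate=(264,162),rail=(249,160)))[n].items(): print(n,k,i[v,u],s[v,u])
G=dict(twins=(.443,-.111,-15,.15,.0405),t120=(.366,-.285,0,.12,.02),t90=(.446,.108,-10,.09,.02),t60=(.362,.265,-5,.06,.02))
for k,(x,y,w,L,b) in G.items():
    for c in(("scene","top"),("top",),("scene",)):
        p,i=fit(imgs,(x,y,np.radians(w)),(L,b,.02),sat_score,c,freez=len(c)==2)
        print(k,c,np.round(p,4),np.round(i,3))
a=cv2.resize(imgs["top"][130:200,175:385],None,fx=3.7,fy=3.7,interpolation=cv2.INTER_CUBIC)
b=cv2.resize(imgs["top"][215:310,130:380],(777,295),interpolation=cv2.INTER_CUBIC)
cv2.imwrite("pics/c1.png",np.vstack([a[:,:777],b]))
E
```

```text
scene twin [213 204 203] 12
scene t120 [223 216 215] 9
scene wood [ 76 127 187] 151
scene plate [135 133 128] 13
top twin [167 161 167] 9
top t120 [225 218 222] 8
top wood [ 71 109 159] 141
top plate [199 199 202] 4
top rail [150 150 141] 15
twins ('scene', 'top') [  0.4416  -0.1084 -15.9528   0.755 ] [0.898 0.923]
twins ('top',) [  0.442   -0.1071 -15.8138   0.    ] [0.944]
twins ('scene',) [  0.4395  -0.1093 -15.6241   0.    ] [0.92]
t120 ('scene', 'top') [ 0.3633 -0.2792  0.3174 -0.107 ] [0.892 0.885]
t120 ('top',) [ 0.3637 -0.2781  0.4839  0.    ] [0.904]
t120 ('scene',) [ 0.362  -0.28    0.0106  0.    ] [0.907]
t90 ('scene', 'top') [ 0.4453  0.1119 -4.0967 -0.4526] [0.88  0.879]
t90 ('top',) [ 0.4466  0.1127 -4.2022  0.    ] [0.905]
t90 ('scene',) [ 0.4442  0.1105 -4.0024  0.    ] [0.9]
t60 ('scene', 'top') [ 0.3637  0.2706 -0.2335  0.2996] [0.851 0.892]
t60 ('top',) [ 0.3643  0.2715 -0.3113  0.    ] [0.906]
t60 ('scene',) [ 0.3624  0.2694 -1.6516  0.    ] [0.878]
```

View pics/c1.png

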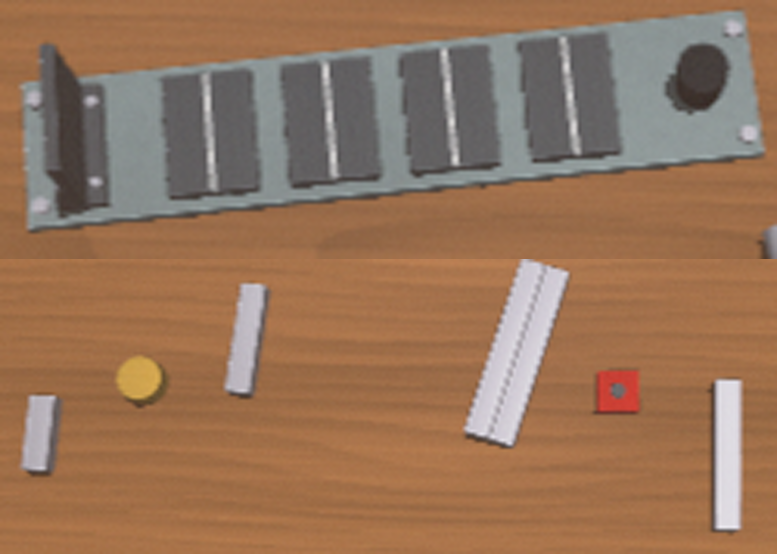

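The crop confirms the choice: a pair of bare tubes, three singles of decreasing length, plates with white lines, and the stop on the left. Fitted tube heights come out at 0±1 mm on the bench in both views. Next I fit the plate row.

```bash
cat > row.py <<'E'
from h import *
def rowfit(imgs,cams,g=(.658,-.06,np.radians(8)),freez=True):
    W={}
    for n in cams:
        im=imgs[n];v=im.max(2).astype(np.float32);s=steel(im).astype(float)
        pts=np.vstack([box(*g,.008,(.09,.064,.008),(0,o)) for o in(-.1275,.1275)])
        a,b=near(n,pts,10); m=np.clip((125-v)/20,0,1)
        m=m[a[1]:b[1],a[0]:b[0]].astype(np.float32)
        # reach mask: only near plates
        k=cv2.resize(m,None,fx=S,fy=S,interpolation=cv2.INTER_LINEAR)
        k=cv2.morphologyEx(k,cv2.MORPH_CLOSE,np.ones((13,13)))
        W[n]=(a,k)
    def cost(p,split=False):
        z=p[3]*.1 if freez else .008;L=[]
        for n,(a,m) in W.items():
            r=np.zeros(m.shape,np.float32);big=r.copy()
            for o in(-.1275,-.0425,.0425,.1275):
                for d,t in(((.09,.064,.008),r),((.1,.074,.008),big)):
                    q=cv2.convexHull(((proj(n,box(p[0],p[1],p[2]*5,z,d,(0,o)))-a+.5)*S-.5).astype(np.float32))
                    cv2.fillConvexPoly(t,np.round(q*16).astype(np.int32),1,shift=4)
            mm=m*big
            L.append(np.minimum(r,mm).sum()/np.maximum(r,mm).sum())
        return L if split else -sum(L)
    x0=np.array([g[0],g[1],g[2]/5]+([.08] if freez else []))
    for d in(.006,.002):
        sim=np.vstack([x0]+[x0+d*np.eye(len(x0))[i]*(4 if i>=2 else 1) for i in range(len(x0))])
        x0=minimize(cost,x0,method="Nelder-Mead",options=dict(initial_simplex=sim,xatol=1e-5,fatol=1e-5)).x
    return x0,cost(x0,True)
E
python3 - <<'E'
from row import *
d=np.load("im0.npz");imgs={n:d[n] for n in CAL}
for c in(("scene","top"),("top",),("scene",)):
    p,i=rowfit(imgs,c,freez=len(c)==2);print(c,np.round(p[:2],4),round(np.degrees(p[2]*5),2),p[3:]*100,np.round(i,3))
    for o in(.1275,.0425,-.0425,-.1275): print("  ",np.round([p[0]-np.sin(p[2]*5)*o,p[1]+np.cos(p[2]*5)*o],4))
# overlay check
p,_=rowfit(imgs,("scene","top"));im=imgs["top"].copy();im=cv2.resize(im[120:200,170:390],None,fx=3.6,fy=3.6)
im2=cv2.resize(imgs["scene"][215:365,325:495],None,fx=3,fy=3)
def dr(im,n,P,o,f):
    q=cv2.convexHull(((proj(n,P)-o+.5)*f-.5).astype(np.float32));cv2.polylines(im,[q.astype(np.int32)],True,(0,255,0),1)
for o in(.1275,.0425,-.0425,-.1275):
    b=box(p[0],p[1],p[2]*5,.008,(.09,.064,.008),(0,o));dr(im,"top",b,(170,120),3.6);dr(im2,"scene",b,(325,215),3)
c=np.zeros((600,792,3),np.uint8);c[:288]=im[:288,:792];h=min(312,im2.shape[0]);im2=cv2.resize(im2,(354,312));c[288:,:354]=im2
cv2.imwrite("pics/c2.png",c)
E
```

```text
('scene', 'top') [ 0.6646 -0.0565] 7.75 [4.42220142] [0.697 0.888]
   [0.6474 0.0698]
   [ 0.6588 -0.0144]
   [ 0.6703 -0.0986]
   [ 0.6818 -0.1828]
('top',) [ 0.6638 -0.0565] 7.86 [] [0.888]
   [0.6464 0.0699]
   [ 0.658  -0.0144]
   [ 0.6696 -0.0986]
   [ 0.6812 -0.1828]
('scene',) [ 0.665  -0.0597] 7.68 [] [0.703]
   [0.648  0.0666]
   [ 0.6594 -0.0176]
   [ 0.6707 -0.1019]
   [ 0.6821 -0.1861]
```

View pics/c2.png

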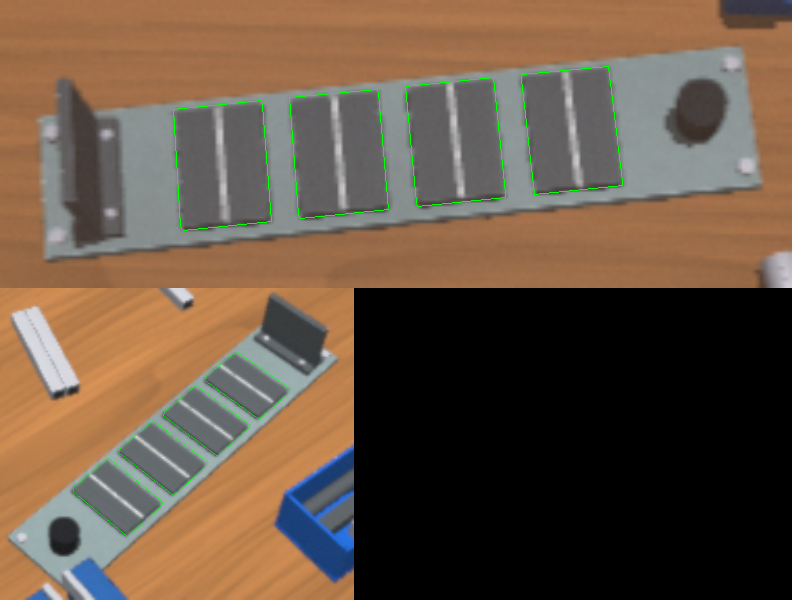

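The overlay sits on all four plates in the top view: centres at (222,166), (339,153), (455,142) and (572,130) in the crop, yaw about 7.8°. I've measured enough, so I'll start moving.

```bash
cat > mv.py <<'E'
from station import *
import numpy as np
from scipy.spatial.transform import Rotation as Ro
def plan(*W):
    s=sense();R=s["ee_rot"];p=s["tcp_pos"]
    print("t",round(s["time_s"],2),"tcp",np.round(p,4),"yaw",round(np.degrees(np.arctan2(R[1,0],R[0,0])),2),"F",np.round(s["wrist_force"],1),"w",round(s["gripper_width"]*87,1),"gf",round(s["gripper_force"],1))
    for x,y,z,yaw in W:
        a=np.radians(yaw);T=np.array([[np.cos(a),np.sin(a),0],[np.sin(a),-np.cos(a),0],[0,0,-1]])
        print(np.round(R.T@(np.array([x,y,z])-p)*1000,1),np.round(Ro.from_matrix(R.T@T).as_rotvec(),4))
E
python3 -c "
from mv import *
plan((.38,.22,.2,-15.9),(.4415,-.108,.12,-15.9),(.4415,-.108,.04,-15.9))"
```

```text
t 0.8 tcp [0.1436 0.6083 0.2226] yaw -13.28 F [-0.4  0.1  0.1] w 87.1 gf 0.0
[319.3 323.6  22.6] [-0.     -0.      0.0457]
[454.5 628.7 102.6] [-0.     -0.      0.0457]
[454.5 628.7 182.6] [-0.     -0.      0.0457]
```

Request:
servo_tool(
  deltas=[
    {"tx":319,"ty":324,"tz":23,"az":0.0457},
    {"tx":319,"ty":324,"tz":23,"az":0.0457},
    {"tx":319,"ty":324,"tz":23,"az":0.0457},
    {"tx":319,"ty":324,"tz":23,"az":0.0457},
    {"tx":319,"ty":324,"tz":23,"az":0.0457},
    {"tx":319,"ty":324,"tz":23,"az":0.0457},
    {"tx":319,"ty":324,"tz":23,"az":0.0457},
    {"tx":319,"ty":324,"tz":23,"az":0.0457},
    {"tx":319,"ty":324,"tz":23,"az":0.0457},
    {"tx":454.5,"ty":628.7,"tz":103,"az":0.0457},
    {"tx":454.5,"ty":628.7,"tz":103,"az":0.0457},
    {"tx":454.5,"ty":628.7,"tz":103,"az":0.0457},
  ],
)

```text
schema error: expected keys tx, ty, tz, ax, ay, az, claw
```

```bash
python3 -c "
from mv import *
plan((.4415,-.108,.12,-15.9),(.4415,-.108,.006,-15.9))"
```

```text
t 0.8 tcp [0.1436 0.6083 0.2226] yaw -13.28 F [-0.4  0.1  0.1] w 87.1 gf 0.0
[454.5 628.7 102.6] [-0.     -0.      0.0457]
[454.5 628.7 216.6] [-0.     -0.      0.0457]
```

Request:
servo_tool(
  deltas=[
    {"tx":319,"ty":324,"tz":23,"ax":0,"ay":0,"az":0.0457,"claw":87},
    {"tx":319,"ty":324,"tz":23,"ax":0,"ay":0,"az":0.0457,"claw":87},
    {"tx":319,"ty":324,"tz":23,"ax":0,"ay":0,"az":0.0457,"claw":87},
    {"tx":319,"ty":324,"tz":23,"ax":0,"ay":0,"az":0.0457,"claw":87},
    {"tx":319,"ty":324,"tz":23,"ax":0,"ay":0,"az":0.0457,"claw":87},
    {"tx":319,"ty":324,"tz":23,"ax":0,"ay":0,"az":0.0457,"claw":87},
    {"tx":319,"ty":324,"tz":23,"ax":0,"ay":0,"az":0.0457,"claw":87},
    {"tx":319,"ty":324,"tz":23,"ax":0,"ay":0,"az":0.0457,"claw":87},
    {"tx":319,"ty":324,"tz":23,"ax":0,"ay":0,"az":0.0457,"claw":87},
    {"tx":319,"ty":324,"tz":23,"ax":0,"ay":0,"az":0.0457,"claw":87},
    {"tx":454.5,"ty":628.7,"tz":103,"ax":0,"ay":0,"az":0.0457,"claw":87},
    {"tx":454.5,"ty":628.7,"tz":103,"ax":0,"ay":0,"az":0.0457,"claw":87},
  ],
)

```text
time_s: 1.8
tcp_pos: [0.3784, 0.1718, 0.1838]
ee_rot: [[0.962, -0.274, 0.002], [-0.274, -0.962, 0.001], [0.001, -0.002, -1.0]]
wrist_force: [1.1, 0.2, -0.5]
gripper_width: 1.0
gripper_force: 0.0
```

```bash
python3 -c "
from mv import *
plan((.4415,-.108,.12,-15.9),(.4415,-.108,.03,-15.9))"
```

```text
t 1.8 tcp [0.3784 0.1718 0.1838] yaw -15.9 F [ 1.1  0.2 -0.5] w 87.0 gf 0.0
[137.3 251.9  63.5] [-0.0018 -0.0011  0.    ]
[137.2 252.  153.5] [-0.0018 -0.0011  0.    ]
```

Request:
servo_tool(
  deltas=[
    {"tx":137,"ty":252,"tz":64,"ax":0,"ay":0,"az":0,"claw":87},
    {"tx":137,"ty":252,"tz":64,"ax":0,"ay":0,"az":0,"claw":87},
    {"tx":137,"ty":252,"tz":64,"ax":0,"ay":0,"az":0,"claw":87},
    {"tx":137,"ty":252,"tz":64,"ax":0,"ay":0,"az":0,"claw":87},
    {"tx":137,"ty":252,"tz":64,"ax":0,"ay":0,"az":0,"claw":87},
    {"tx":137,"ty":252,"tz":64,"ax":0,"ay":0,"az":0,"claw":87},
    {"tx":137,"ty":252,"tz":64,"ax":0,"ay":0,"az":0,"claw":87},
    {"tx":137,"ty":252,"tz":64,"ax":0,"ay":0,"az":0,"claw":87},
    {"tx":137,"ty":252,"tz":64,"ax":0,"ay":0,"az":0,"claw":87},
    {"tx":137,"ty":252,"tz":64,"ax":0,"ay":0,"az":0,"claw":87},
    {"tx":137,"ty":252,"tz":64,"ax":0,"ay":0,"az":0,"claw":87},
  ],
)

```text
time_s: 2.72
tcp_pos: [0.4404, -0.1058, 0.1199]
ee_rot: [[0.962, -0.273, 0.001], [-0.273, -0.962, 0.0], [0.001, -0.0, -1.0]]
wrist_force: [0.2, 0.7, -0.3]
gripper_width: 1.003
gripper_force: 0.0
```

```bash
python3 -c "
from mv import *
plan((.4415,-.108,.04,-15.9),(.4415,-.108,.006,-15.9))"
```

```text
t 2.72 tcp [ 0.4404 -0.1058  0.1199] yaw -15.81 F [ 0.2  0.7 -0.3] w 87.3 gf 0.0
[ 1.6  1.9 79.9] [-0.0003 -0.0007  0.0015]
[  1.5   1.9 113.9] [-0.0003 -0.0007  0.0015]
```

Request:
servo_tool(
  deltas=[
    {"tx":1.5,"ty":2,"tz":40,"ax":0,"ay":0,"az":0,"claw":75},
    {"tx":1.5,"ty":2,"tz":75,"ax":0,"ay":0,"az":0,"claw":75},
    {"tx":1.5,"ty":2,"tz":95,"ax":0,"ay":0,"az":0,"claw":75},
    {"tx":1.5,"ty":2,"tz":108,"ax":0,"ay":0,"az":0,"claw":75},
    {"tx":1.5,"ty":2,"tz":112,"ax":0,"ay":0,"az":0,"claw":75},
    {"tx":1.5,"ty":2,"tz":113,"ax":0,"ay":0,"az":0,"claw":70},
    {"tx":1.5,"ty":2,"tz":113,"ax":0,"ay":0,"az":0,"claw":70},
  ],
)

```text
time_s: 3.3
tcp_pos: [0.442, -0.108, 0.0072]
ee_rot: [[0.962, -0.272, 0.001], [-0.272, -0.962, -0.0], [0.001, -0.0, -1.0]]
wrist_force: [0.3, -0.2, -0.5]
gripper_width: 0.819
gripper_force: 0.0
```

```bash
python3 -c "
from mv import *
plan((.4415,-.108,.006,-15.9))"
```

```text
t 3.3 tcp [ 0.442  -0.108   0.0072] yaw -15.77 F [ 0.3 -0.2 -0.5] w 71.3 gf 0.0
[-0.5  0.1  1.2] [-0.0004 -0.0014  0.0023]
```

Request:
servo_tool(
  deltas=[
    {"tx":0,"ty":0,"tz":1,"ax":0,"ay":0,"az":0,"claw":60},
    {"tx":0,"ty":0,"tz":1,"ax":0,"ay":0,"az":0,"claw":50},
    {"tx":0,"ty":0,"tz":1,"ax":0,"ay":0,"az":0,"claw":45},
    {"tx":0,"ty":0,"tz":1,"ax":0,"ay":0,"az":0,"claw":42},
    {"tx":0,"ty":0,"tz":1,"ax":0,"ay":0,"az":0,"claw":40},
    {"tx":0,"ty":0,"tz":1,"ax":0,"ay":0,"az":0,"claw":36},
    {"tx":0,"ty":0,"tz":1,"ax":0,"ay":0,"az":0,"claw":30},
    {"tx":0,"ty":0,"tz":1,"ax":0,"ay":0,"az":0,"claw":30},
    {"tx":0,"ty":0,"tz":1,"ax":0,"ay":0,"az":0,"claw":30},
  ],
)

```text
time_s: 4.05
tcp_pos: [0.4413, -0.109, 0.0057]
ee_rot: [[0.962, -0.274, 0.0], [-0.274, -0.962, -0.0], [0.0, -0.0, -1.0]]
wrist_force: [-0.9, -0.0, 2.9]
gripper_width: 0.458
gripper_force: 30.0
```

```bash
python3 -c "
from mv import *
plan((.4415,-.108,.06,-15.9))
import cv2
i=capture('scene');j=capture('top')
cv2.imwrite('pics/g1.png',np.hstack([cv2.resize(i[190:310,280:440],(480,360)),cv2.resize(j[200:290,250:330],(320,360))]))"
```

```text
t 4.05 tcp [ 0.4413 -0.109   0.0057] yaw -15.9 F [-0.9 -0.   2.9] w 39.8 gf 30.0
[ -0.1  -1.1 -54.3] [-0.     -0.0003  0.    ]
```

View pics/g1.png

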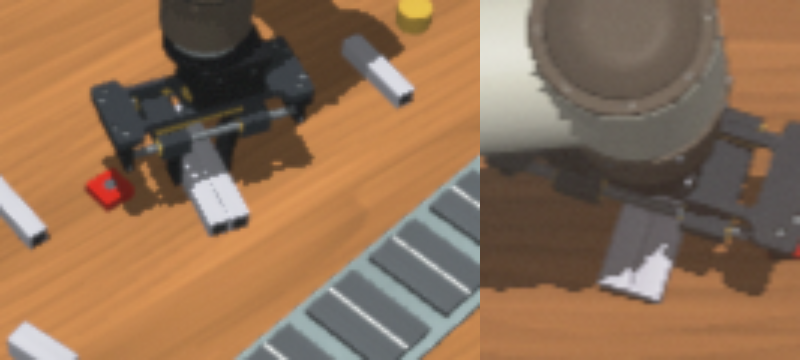

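The grasp holds both tubes: 39.8 mm opening, 30 N, and the ends look level at (228,222) in the crop. Lifting now.

Request:
servo_tool(
  deltas=[
    {"tx":0,"ty":0,"tz":-8,"ax":0,"ay":0,"az":0,"claw":30},
    {"tx":0,"ty":0,"tz":-25,"ax":0,"ay":0,"az":0,"claw":30},
    {"tx":0,"ty":0,"tz":-50,"ax":0,"ay":0,"az":0,"claw":30},
    {"tx":0,"ty":0,"tz":-75,"ax":0,"ay":0,"az":0,"claw":30},
    {"tx":0,"ty":0,"tz":-90,"ax":0,"ay":0,"az":0,"claw":30},
    {"tx":0,"ty":0,"tz":-90,"ax":0,"ay":0,"az":0,"claw":30},
  ],
)

```text
time_s: 4.65
tcp_pos: [0.4431, -0.1088, 0.0984]
ee_rot: [[0.962, -0.274, 0.007], [-0.274, -0.962, 0.001], [0.006, -0.002, -1.0]]
wrist_force: [0.8, -0.8, -3.9]
gripper_width: 0.456
gripper_force: 30.0
```

```bash
python3 -c "
from mv import *
plan((.6475,.0677,.096,7.8),(.6475,.0677,.023,7.8))"
```

```text
t 4.65 tcp [ 0.4431 -0.1088  0.0984] yaw -15.88 F [ 0.8 -0.8 -3.9] w 39.7 gf 30.0
[ 148.3 -225.7    3.8] [-0.001  -0.0067 -0.4133]
[ 147.8 -225.5   76.8] [-0.001  -0.0067 -0.4133]
```

Request:
servo_tool(
  deltas=[
    {"tx":15,"ty":-22,"tz":0,"ax":0,"ay":0,"az":-0.04,"claw":30},
    {"tx":35,"ty":-52,"tz":0,"ax":0,"ay":0,"az":-0.1,"claw":30},
    {"tx":54,"ty":-82,"tz":0,"ax":0,"ay":0,"az":-0.16,"claw":30},
    {"tx":73,"ty":-112,"tz":0,"ax":0,"ay":0,"az":-0.22,"claw":30},
    {"tx":93,"ty":-142,"tz":0,"ax":0,"ay":0,"az":-0.28,"claw":30},
    {"tx":112,"ty":-172,"tz":0,"ax":0,"ay":0,"az":-0.34,"claw":30},
    {"tx":130,"ty":-198,"tz":0,"ax":0,"ay":0,"az":-0.38,"claw":30},
    {"tx":142,"ty":-216,"tz":0,"ax":0,"ay":0,"az":-0.405,"claw":30},
    {"tx":148,"ty":-225,"tz":0,"ax":0,"ay":0,"az":-0.413,"claw":30},
    {"tx":148,"ty":-225,"tz":0,"ax":0,"ay":0,"az":-0.413,"claw":30},
    {"tx":148,"ty":-225,"tz":0,"ax":0,"ay":0,"az":-0.413,"claw":30},
    {"tx":148,"ty":-225,"tz":0,"ax":0,"ay":0,"az":-0.413,"claw":30},
  ],
)

```text
time_s: 5.65
tcp_pos: [0.6433, 0.0659, 0.0942]
ee_rot: [[0.991, 0.134, -0.004], [0.134, -0.991, -0.001], [-0.004, 0.0, -1.0]]
wrist_force: [-0.1, -0.8, -3.7]
gripper_width: 0.461
gripper_force: 30.0
```

```bash
python3 -c "
from mv import *
plan((.6475,.0677,.033,7.8),(.6475,.0677,.023,7.8))
import cv2
cv2.imwrite('pics/g2.png',cv2.resize(capture('scene')[150:330,340:580],(800,600)))"
```

```text
t 5.65 tcp [0.6433 0.0659 0.0942] yaw 7.69 F [-0.1 -0.8 -3.7] w 40.1 gf 30.0
[ 4.6 -1.2 61.2] [ 0.0003  0.0037 -0.0019]
[ 4.6 -1.2 71.2] [ 0.0003  0.0037 -0.0019]
```

View pics/g2.png

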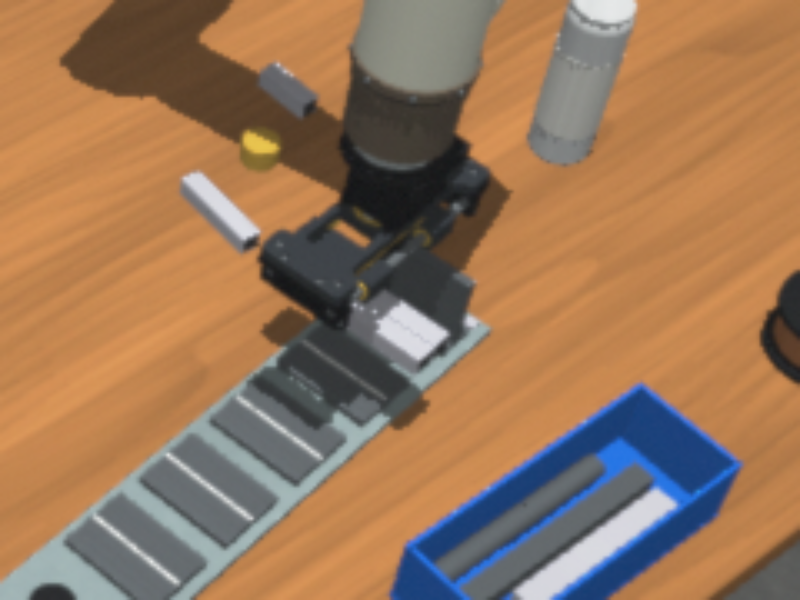

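The pair is held level above plate_1, its near end at (415,345), clear of the stop. Descending.

Request:
servo_tool(
  deltas=[
    {"tx":4.2,"ty":-1,"tz":10,"ax":0,"ay":0.002,"az":0,"claw":30},
    {"tx":4.2,"ty":-1,"tz":28,"ax":0,"ay":0.002,"az":0,"claw":30},
    {"tx":4.2,"ty":-1,"tz":45,"ax":0,"ay":0.002,"az":0,"claw":30},
    {"tx":4.2,"ty":-1,"tz":58,"ax":0,"ay":0.002,"az":0,"claw":30},
    {"tx":4.2,"ty":-1,"tz":63,"ax":0,"ay":0.002,"az":0,"claw":30},
    {"tx":4.2,"ty":-1,"tz":63,"ax":0,"ay":0.002,"az":0,"claw":30},
    {"tx":4.2,"ty":-1,"tz":63,"ax":0,"ay":0.002,"az":0,"claw":30},
    {"tx":4.2,"ty":-1,"tz":63,"ax":0,"ay":0.002,"az":0,"claw":30},
  ],
)

```text
time_s: 6.37
tcp_pos: [0.6501, 0.0685, 0.0336]
ee_rot: [[0.991, 0.135, 0.004], [0.135, -0.991, 0.001], [0.004, -0.0, -1.0]]
wrist_force: [1.2, 0.7, -3.3]
gripper_width: 0.459
gripper_force: 30.0
```

```bash
python3 -c "
from mv import *
plan((.6475,.0677,.023,7.8))"
```

```text
t 6.37 tcp [0.6501 0.0685 0.0336] yaw 7.77 F [ 1.2  0.7 -3.3] w 40.0 gf 30.0
[-2.7  0.4 10.6] [-0.0001 -0.0043 -0.0006]
```

Request:
servo_tool(
  deltas=[
    {"tx":-2,"ty":0,"tz":3,"ax":0,"ay":-0.002,"az":0,"claw":30},
    {"tx":-2,"ty":0,"tz":3,"ax":0,"ay":-0.002,"az":0,"claw":30},
    {"tx":-2,"ty":0,"tz":3,"ax":0,"ay":-0.002,"az":0,"claw":30},
    {"tx":-2,"ty":0,"tz":3,"ax":0,"ay":-0.002,"az":0,"claw":30},
    {"tx":-2,"ty":0,"tz":3,"ax":0,"ay":-0.002,"az":0,"claw":30},
    {"tx":-2,"ty":0,"tz":3,"ax":0,"ay":-0.002,"az":0,"claw":30},
    {"tx":-2,"ty":0,"tz":3,"ax":0,"ay":-0.002,"az":0,"claw":30},
    {"tx":-2,"ty":0,"tz":3,"ax":0,"ay":-0.002,"az":0,"claw":30},
  ],
)

```text
time_s: 7.03
tcp_pos: [0.6473, 0.0682, 0.0295]
ee_rot: [[0.991, 0.135, 0.0], [0.135, -0.991, 0.0], [0.0, -0.0, -1.0]]
wrist_force: [0.0, -0.2, -3.4]
gripper_width: 0.454
gripper_force: 30.0
```

```bash
python3 -c "
from mv import *
plan((.6475,.0677,.023,7.8))"
```

```text
t 7.03 tcp [0.6473 0.0682 0.0295] yaw 7.76 F [ 0.  -0.2 -3.4] w 39.5 gf 30.0
[0.2 0.5 6.5] [-0.     -0.0001 -0.0006]
```

Request:
servo_tool(
  deltas=[
    {"tx":0,"ty":0.5,"tz":2,"ax":0,"ay":0,"az":0,"claw":30},
    {"tx":0,"ty":0.5,"tz":4,"ax":0,"ay":0,"az":0,"claw":30},
    {"tx":0,"ty":0.5,"tz":6,"ax":0,"ay":0,"az":0,"claw":30},
    {"tx":0,"ty":0.5,"tz":7,"ax":0,"ay":0,"az":0,"claw":30},
    {"tx":0,"ty":0.5,"tz":7.5,"ax":0,"ay":0,"az":0,"claw":30},
    {"tx":0,"ty":0.5,"tz":7.5,"ax":0,"ay":0,"az":0,"claw":30},
    {"tx":0,"ty":0.5,"tz":7.5,"ax":0,"ay":0,"az":0,"claw":30},
  ],
)

```text
time_s: 7.62
tcp_pos: [0.6474, 0.0677, 0.0219]
ee_rot: [[0.991, 0.135, 0.0], [0.135, -0.991, 0.0], [0.0, -0.0, -1.0]]
wrist_force: [0.3, -0.0, -3.9]
gripper_width: 0.457
gripper_force: 30.0
```

```bash
python3 -c "
from mv import *
plan((.6475,.0677,.0217,7.8))"
```

```text
t 7.62 tcp [0.6474 0.0677 0.0219] yaw 7.77 F [ 0.3 -0.  -3.9] w 39.7 gf 30.0
[0.1 0.  0.2] [-0.     -0.0001 -0.0006]
```

Request:
servo_tool(
  deltas=[
    {"tx":0,"ty":0,"tz":0.3,"ax":0,"ay":0,"az":0,"claw":30},
    {"tx":0,"ty":0,"tz":0.6,"ax":0,"ay":0,"az":0,"claw":30},
    {"tx":0,"ty":0,"tz":0.6,"ax":0,"ay":0,"az":0,"claw":30},
    {"tx":0,"ty":0,"tz":0.6,"ax":0,"ay":0,"az":0,"claw":30},
  ],
)

```text
time_s: 7.95
tcp_pos: [0.6474, 0.0677, 0.0218]
ee_rot: [[0.991, 0.135, 0.0], [0.135, -0.991, 0.0], [0.0, -0.0, -1.0]]
wrist_force: [-1.3, 0.8, -1.7]
gripper_width: 0.457
gripper_force: 30.0
```

```bash
python3 -c "
from mv import *
plan((.6475,.0677,.0217,7.8))"
```

```text
t 7.95 tcp [0.6474 0.0677 0.0218] yaw 7.77 F [-1.3  0.8 -1.7] w 39.7 gf 30.0
[0.1 0.  0.1] [-0.     -0.0004 -0.0005]
```

Request:
servo_tool(
  deltas=[
    {"tx":0,"ty":0,"tz":0.2,"ax":0,"ay":0,"az":0,"claw":40},
    {"tx":0,"ty":0,"tz":0.2,"ax":0,"ay":0,"az":0,"claw":42},
    {"tx":0,"ty":0,"tz":0.2,"ax":0,"ay":0,"az":0,"claw":45},
    {"tx":0,"ty":0,"tz":0.2,"ax":0,"ay":0,"az":0,"claw":50},
    {"tx":0,"ty":0,"tz":0.2,"ax":0,"ay":0,"az":0,"claw":56},
    {"tx":0,"ty":0,"tz":0.2,"ax":0,"ay":0,"az":0,"claw":60},
    {"tx":0,"ty":0,"tz":-20,"ax":0,"ay":0,"az":0,"claw":60},
    {"tx":0,"ty":0,"tz":-55,"ax":0,"ay":0,"az":0,"claw":60},
    {"tx":0,"ty":0,"tz":-90,"ax":0,"ay":0,"az":0,"claw":60},
    {"tx":0,"ty":0,"tz":-100,"ax":0,"ay":0,"az":0,"claw":60},
    {"tx":0,"ty":0,"tz":-100,"ax":0,"ay":0,"az":0,"claw":60},
  ],
)

```text
time_s: 8.87
tcp_pos: [0.65, 0.0683, 0.1262]
ee_rot: [[0.991, 0.136, 0.009], [0.136, -0.991, 0.002], [0.009, -0.001, -1.0]]
wrist_force: [0.6, 0.3, -0.2]
gripper_width: 0.685
gripper_force: 0.0
```

```bash
python3 -c "
from mv import *
plan((.45,-.1,.12,5),(.363,-.279,.1,0.3),(.363,-.279,.004,.3))"
```

```text
t 8.87 tcp [0.65   0.0683 0.1262] yaw 7.8 F [ 0.6  0.3 -0.2] w 59.6 gf 0.0
[-221.   139.6    4. ] [-0.0013 -0.0093  0.0489]
[-331.7  305.2   22.8] [-0.0016 -0.0093  0.1309]
[-332.6  305.3  118.8] [-0.0016 -0.0093  0.1309]
```

Request:
servo_tool(
  deltas=[
    {"tx":-25,"ty":23,"tz":0,"ax":0,"ay":0,"az":0.131,"claw":60},
    {"tx":-329,"ty":305.7,"tz":22,"ax":0,"ay":0,"az":0.131,"claw":60},
    {"tx":-329,"ty":305.7,"tz":22,"ax":0,"ay":0,"az":0.131,"claw":60},
    {"tx":-329,"ty":305.7,"tz":22,"ax":0,"ay":0,"az":0.131,"claw":60},
    {"tx":-329,"ty":305.7,"tz":22,"ax":0,"ay":0,"az":0.131,"claw":60},
    {"tx":-329,"ty":305.7,"tz":22,"ax":0,"ay":0,"az":0.131,"claw":60},
    {"tx":-329,"ty":305.7,"tz":22,"ax":0,"ay":0,"az":0.131,"claw":60},
    {"tx":-329,"ty":305.7,"tz":22,"ax":0,"ay":0,"az":0.131,"claw":60},
    {"tx":-329,"ty":305.7,"tz":22,"ax":0,"ay":0,"az":0.131,"claw":60},
    {"tx":-329,"ty":305.7,"tz":22,"ax":0,"ay":0,"az":0.131,"claw":60},
    {"tx":-329,"ty":305.7,"tz":22,"ax":0,"ay":0,"az":0.131,"claw":60},
    {"tx":-329,"ty":305.7,"tz":22,"ax":0,"ay":0,"az":0.131,"claw":60},
  ],
)

```text
time_s: 9.87
tcp_pos: [0.3569, -0.2823, 0.0978]
ee_rot: [[1.0, -0.003, -0.005], [-0.003, -1.0, 0.002], [-0.005, -0.002, -1.0]]
wrist_force: [-0.8, 0.2, -0.6]
gripper_width: 0.69
gripper_force: 0.0
```

Request:
servo_tool(
  deltas=[
    {"tx":0,"ty":0,"tz":0,"ax":0,"ay":0,"az":0,"claw":50},
    {"tx":0,"ty":0,"tz":0,"ax":0,"ay":0,"az":0,"claw":50},
    {"tx":0,"ty":0,"tz":0,"ax":0,"ay":0,"az":0,"claw":50},
    {"tx":0,"ty":0,"tz":0,"ax":0,"ay":0,"az":0,"claw":50},
    {"tx":0,"ty":0,"tz":0,"ax":0,"ay":0,"az":0,"claw":50},
  ],
)

```text
time_s: 10.28
tcp_pos: [0.3635, -0.2788, 0.0993]
ee_rot: [[1.0, 0.007, 0.0], [0.007, -1.0, -0.0], [0.0, 0.0, -1.0]]
wrist_force: [-0.1, -0.2, 0.2]
gripper_width: 0.58
gripper_force: 0.0
```

Run:
```python
from mv import plan
plan((.363,-.2795,.005,.3))
from row import *
imgs={n:capture(n) for n in CAL};np.savez("im1.npz",**imgs)
for c in(("scene","top"),("top",),("scene",)):
    p,i=fit(imgs,(.6472,.0677,np.radians(7.8)),(.15,.0405,.02),lambda im:(im.min(2)>125)*(steel(im)<20)*1.,c,z0=.016,freez=len(c)==2);print(c,np.round(p,4),np.round(i,3))
a=cv2.resize(imgs["top"][130:200,180:280],(600,420),interpolation=cv2.INTER_CUBIC);cv2.imwrite("pics/p1.png",a)
```

```text
t 10.28 tcp [ 0.3635 -0.2788  0.0993] yaw 0.38 F [-0.1 -0.2  0.2] w 50.5 gf 0.0
[-0.5  0.7 94.3] [ 0.     -0.0001  0.0015]
('scene', 'top') [ 0.646   0.0712  6.7103 17.9191] [0.638 0.476]
('top',) [ 0.65    0.0712  7.6114 16.    ] [0.48]
('scene',) [ 0.6436  0.0728  4.2724 16.    ] [0.641]
```

View pics/p1.png

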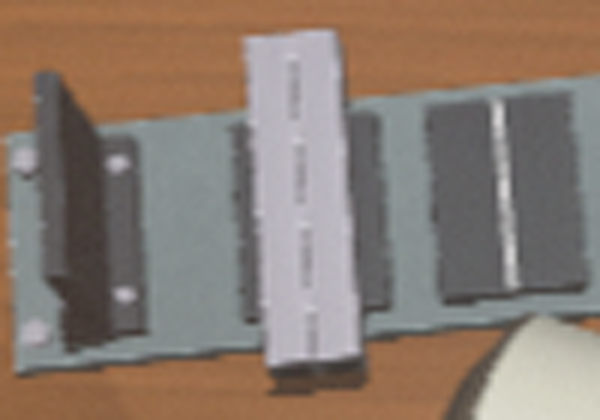

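The pair lies side by side on plate_1, top face centre at (303,200). After correcting for parallax its margins on the plate are even. Now tube_120.

Request:
servo_tool(
  deltas=[
    {"tx":-0.5,"ty":0.7,"tz":35,"ax":0,"ay":0,"az":0,"claw":45},
    {"tx":-0.5,"ty":0.7,"tz":65,"ax":0,"ay":0,"az":0,"claw":45},
    {"tx":-0.5,"ty":0.7,"tz":84,"ax":0,"ay":0,"az":0,"claw":45},
    {"tx":-0.5,"ty":0.7,"tz":92,"ax":0,"ay":0,"az":0,"claw":45},
    {"tx":-0.5,"ty":0.7,"tz":94,"ax":0,"ay":0,"az":0,"claw":45},
    {"tx":-0.5,"ty":0.7,"tz":94,"ax":0,"ay":0,"az":0,"claw":45},
    {"tx":-0.5,"ty":0.7,"tz":94,"ax":0,"ay":0,"az":0,"claw":35},
    {"tx":-0.5,"ty":0.7,"tz":94,"ax":0,"ay":0,"az":0,"claw":28},
    {"tx":-0.5,"ty":0.7,"tz":94,"ax":0,"ay":0,"az":0,"claw":22},
    {"tx":-0.5,"ty":0.7,"tz":94,"ax":0,"ay":0,"az":0,"claw":15},
    {"tx":-0.5,"ty":0.7,"tz":94,"ax":0,"ay":0,"az":0,"claw":10},
    {"tx":-0.5,"ty":0.7,"tz":94,"ax":0,"ay":0,"az":0,"claw":10},
  ],
)

```text
time_s: 11.38
tcp_pos: [0.3625, -0.2805, 0.006]
ee_rot: [[1.0, 0.005, 0.001], [0.005, -1.0, -0.0], [0.001, 0.0, -1.0]]
wrist_force: [-0.5, 2.1, 4.3]
gripper_width: 0.224
gripper_force: 30.0
```

Request:
servo_tool(
  deltas=[
    {"tx":0,"ty":0,"tz":0,"ax":0,"ay":0,"az":0,"claw":10},
    {"tx":0,"ty":0,"tz":0,"ax":0,"ay":0,"az":0,"claw":10},
    {"tx":0,"ty":0,"tz":0,"ax":0,"ay":0,"az":0,"claw":10},
  ],
)

```text
time_s: 11.63
tcp_pos: [0.3624, -0.2805, 0.006]
ee_rot: [[1.0, 0.005, 0.001], [0.005, -1.0, -0.0], [0.001, 0.0, -1.0]]
wrist_force: [0.2, 1.1, 5.2]
gripper_width: 0.222
gripper_force: 30.0
```

```bash
python3 -c "
from mv import *
plan((.363,-.2795,.005,.3))"
```

```text
t 11.63 tcp [ 0.3624 -0.2805  0.006 ] yaw 0.27 F [0.2 1.1 5.2] w 19.3 gf 30.0
[ 0.6 -1.   1. ] [ 0.0003 -0.0007 -0.0005]
```

Request:
servo_tool(
  deltas=[
    {"tx":0,"ty":0,"tz":-8,"ax":0,"ay":0,"az":0,"claw":10},
    {"tx":0,"ty":0,"tz":-25,"ax":0,"ay":0,"az":0,"claw":10},
    {"tx":0,"ty":0,"tz":-50,"ax":0,"ay":0,"az":0,"claw":10},
    {"tx":0,"ty":0,"tz":-75,"ax":0,"ay":0,"az":0,"claw":10},
    {"tx":0,"ty":0,"tz":-88,"ax":0,"ay":0,"az":0,"claw":10},
    {"tx":0,"ty":0,"tz":-90,"ax":0,"ay":0,"az":0,"claw":10},
    {"tx":0,"ty":0,"tz":-90,"ax":0,"ay":0,"az":0,"claw":10},
    {"tx":0,"ty":0,"tz":-90,"ax":0,"ay":0,"az":0,"claw":10},
  ],
)

```text
time_s: 12.3
tcp_pos: [0.3612, -0.28, 0.0946]
ee_rot: [[1.0, 0.004, -0.002], [0.004, -1.0, 0.001], [-0.002, -0.001, -1.0]]
wrist_force: [-0.6, 0.6, -1.7]
gripper_width: 0.222
gripper_force: 30.0
```

```bash
python3 -c "
from mv import *
plan((.6585,-.0168,.095,7.8))"
```

```text
t 12.3 tcp [ 0.3612 -0.28    0.0946] yaw 0.23 F [-0.6  0.6 -1.7] w 19.3 gf 30.0
[ 298.4 -262.    -0.7] [-0.0011  0.0016 -0.1322]
```

Request:
servo_tool(
  deltas=[
    {"tx":15,"ty":-13,"tz":0,"ax":0,"ay":0,"az":-0.01,"claw":10},
    {"tx":40,"ty":-35,"tz":0,"ax":0,"ay":0,"az":-0.02,"claw":10},
    {"tx":70,"ty":-61,"tz":0,"ax":0,"ay":0,"az":-0.035,"claw":10},
    {"tx":100,"ty":-88,"tz":0,"ax":0,"ay":0,"az":-0.05,"claw":10},
    {"tx":130,"ty":-114,"tz":0,"ax":0,"ay":0,"az":-0.06,"claw":10},
    {"tx":160,"ty":-141,"tz":0,"ax":0,"ay":0,"az":-0.075,"claw":10},
    {"tx":190,"ty":-167,"tz":0,"ax":0,"ay":0,"az":-0.09,"claw":10},
    {"tx":220,"ty":-194,"tz":0,"ax":0,"ay":0,"az":-0.1,"claw":10},
    {"tx":250,"ty":-220,"tz":0,"ax":0,"ay":0,"az":-0.115,"claw":10},
    {"tx":275,"ty":-242,"tz":0,"ax":0,"ay":0,"az":-0.125,"claw":10},
    {"tx":290,"ty":-255,"tz":0,"ax":0,"ay":0,"az":-0.132,"claw":10},
    {"tx":297,"ty":-262,"tz":0,"ax":0,"ay":0,"az":-0.132,"claw":10},
  ],
)

```text
time_s: 13.3
tcp_pos: [0.6589, -0.0149, 0.0924]
ee_rot: [[0.99, 0.138, -0.003], [0.138, -0.99, -0.001], [-0.003, 0.0, -1.0]]
wrist_force: [0.8, -1.5, -1.0]
gripper_width: 0.229
gripper_force: 30.0
```

Request:
servo_tool(
  deltas=[
    {"tx":0,"ty":0,"tz":12,"ax":0,"ay":0,"az":0,"claw":10},
    {"tx":0,"ty":0,"tz":30,"ax":0,"ay":0,"az":0,"claw":10},
    {"tx":0,"ty":0,"tz":48,"ax":0,"ay":0,"az":0,"claw":10},
    {"tx":0,"ty":0,"tz":60,"ax":0,"ay":0,"az":0,"claw":10},
    {"tx":0,"ty":0,"tz":65,"ax":0,"ay":0,"az":0,"claw":10},
    {"tx":0,"ty":0,"tz":66,"ax":0,"ay":0,"az":0,"claw":10},
    {"tx":0,"ty":0,"tz":66,"ax":0,"ay":0,"az":0,"claw":10},
    {"tx":0,"ty":0,"tz":66,"ax":0,"ay":0,"az":0,"claw":10},
    {"tx":0,"ty":0,"tz":66,"ax":0,"ay":0,"az":0,"claw":10},
    {"tx":0,"ty":0,"tz":66,"ax":0,"ay":0,"az":0,"claw":10},
    {"tx":0,"ty":0,"tz":66,"ax":0,"ay":0,"az":0,"claw":10},
  ],
)

```text
time_s: 14.22
tcp_pos: [0.6583, -0.017, 0.0302]
ee_rot: [[0.991, 0.136, 0.001], [0.136, -0.991, 0.0], [0.001, -0.0, -1.0]]
wrist_force: [1.1, -0.4, -1.1]
gripper_width: 0.226
gripper_force: 30.0
```

```bash
python3 -c "
from mv import *
plan((.6585,-.0168,.022,7.8))"
```

```text
t 14.22 tcp [ 0.6583 -0.017   0.0302] yaw 7.83 F [ 1.1 -0.4 -1.1] w 19.6 gf 30.0
[ 0.2 -0.1  8.2] [-0.0001 -0.0014  0.0005]
```

Request:
servo_tool(
  deltas=[
    {"tx":0.2,"ty":0,"tz":3,"ax":0,"ay":0,"az":0,"claw":10},
    {"tx":0.2,"ty":0,"tz":6,"ax":0,"ay":0,"az":0,"claw":10},
    {"tx":0.2,"ty":0,"tz":7.5,"ax":0,"ay":0,"az":0,"claw":10},
    {"tx":0.2,"ty":0,"tz":8.2,"ax":0,"ay":0,"az":0,"claw":10},
    {"tx":0.2,"ty":0,"tz":8.4,"ax":0,"ay":0,"az":0,"claw":10},
    {"tx":0.2,"ty":0,"tz":8.5,"ax":0,"ay":0,"az":0,"claw":10},
    {"tx":0.2,"ty":0,"tz":8.5,"ax":0,"ay":0,"az":0,"claw":10},
    {"tx":0.2,"ty":0,"tz":8.5,"ax":0,"ay":0,"az":0,"claw":10},
  ],
)

```text
time_s: 14.88
tcp_pos: [0.658, -0.017, 0.022]
ee_rot: [[0.991, 0.136, -0.0], [0.136, -0.991, -0.0], [-0.0, 0.0, -1.0]]
wrist_force: [-3.2, 0.8, 5.6]
gripper_width: 0.225
gripper_force: 30.0
```

```bash
python3 -c "
from mv import *
plan((.6585,-.0168,.022,7.8))"
```

```text
t 14.88 tcp [ 0.658 -0.017  0.022] yaw 7.84 F [-3.2  0.8  5.6] w 19.5 gf 30.0
[ 0.5 -0.1  0. ] [0.0003 0.0001 0.0008]
```

Request:
servo_tool(
  deltas=[
    {"tx":0.3,"ty":0,"tz":-0.3,"ax":0,"ay":0,"az":0,"claw":18},
    {"tx":0.3,"ty":0,"tz":-0.3,"ax":0,"ay":0,"az":0,"claw":21},
    {"tx":0.3,"ty":0,"tz":-0.3,"ax":0,"ay":0,"az":0,"claw":24},
    {"tx":0.3,"ty":0,"tz":-0.3,"ax":0,"ay":0,"az":0,"claw":30},
    {"tx":0.3,"ty":0,"tz":-0.3,"ax":0,"ay":0,"az":0,"claw":38},
    {"tx":0.3,"ty":0,"tz":-0.3,"ax":0,"ay":0,"az":0,"claw":45},
    {"tx":0.3,"ty":0,"tz":-20,"ax":0,"ay":0,"az":0,"claw":45},
    {"tx":0.3,"ty":0,"tz":-55,"ax":0,"ay":0,"az":0,"claw":45},
    {"tx":0.3,"ty":0,"tz":-85,"ax":0,"ay":0,"az":0,"claw":45},
    {"tx":0.3,"ty":0,"tz":-95,"ax":0,"ay":0,"az":0,"claw":45},
    {"tx":0.3,"ty":0,"tz":-100,"ax":0,"ay":0,"az":0,"claw":45},
    {"tx":0.3,"ty":0,"tz":-100,"ax":0,"ay":0,"az":0,"claw":45},
  ],
)

```text
time_s: 15.88
tcp_pos: [0.6588, -0.0168, 0.1218]
ee_rot: [[0.991, 0.136, 0.002], [0.136, -0.991, 0.001], [0.002, -0.0, -1.0]]
wrist_force: [-0.5, -0.1, 0.4]
gripper_width: 0.518
gripper_force: 0.0
```

```bash
python3 -c "
from mv import *
plan((.4454,.1106,.1,-4.1))"
```

```text
t 15.88 tcp [ 0.6588 -0.0168  0.1218] yaw 7.81 F [-0.5 -0.1  0.4] w 45.1 gf 0.0
[-194.1 -155.2   21.5] [-0.0006 -0.0018  0.2079]
```

Request:
servo_tool(
  deltas=[
    {"tx":-20,"ty":-16,"tz":2,"ax":0,"ay":0,"az":0.05,"claw":45},
    {"tx":-50,"ty":-40,"tz":5,"ax":0,"ay":0,"az":0.1,"claw":45},
    {"tx":-80,"ty":-64,"tz":10,"ax":0,"ay":0,"az":0.208,"claw":45},
    {"tx":-110,"ty":-88,"tz":15,"ax":0,"ay":0,"az":0.208,"claw":45},
    {"tx":-140,"ty":-112,"tz":20,"ax":0,"ay":0,"az":0.208,"claw":45},
    {"tx":-170,"ty":-136,"tz":21,"ax":0,"ay":0,"az":0.208,"claw":45},
    {"tx":-188,"ty":-150,"tz":21,"ax":0,"ay":0,"az":0.208,"claw":45},
    {"tx":-193.5,"ty":-155.2,"tz":21,"ax":0,"ay":0,"az":0.208,"claw":45},
    {"tx":-193.5,"ty":-155.2,"tz":21,"ax":0,"ay":0,"az":0.208,"claw":45},
    {"tx":-193.5,"ty":-155.2,"tz":21,"ax":0,"ay":0,"az":0.208,"claw":45},
    {"tx":-193.5,"ty":-155.2,"tz":21,"ax":0,"ay":0,"az":0.208,"claw":45},
    {"tx":-193.5,"ty":-155.2,"tz":21,"ax":0,"ay":0,"az":0.208,"claw":45},
  ],
)

```text
time_s: 16.88
tcp_pos: [0.4466, 0.11, 0.0995]
ee_rot: [[0.997, -0.073, -0.0], [-0.073, -0.997, -0.0], [-0.0, 0.0, -1.0]]
wrist_force: [0.6, -0.1, 0.2]
gripper_width: 0.515
gripper_force: 0.0
```

```bash
python3 -c "
from mv import *
plan((.4454,.1106,.005,-4.1))"
```

```text
t 16.88 tcp [0.4466 0.11   0.0995] yaw -4.19 F [ 0.6 -0.1  0.2] w 44.8 gf 0.0
[-1.2 -0.5 94.5] [ 0.0003  0.0002 -0.0015]
```

Request:
servo_tool(
  deltas=[
    {"tx":-1,"ty":-0.5,"tz":35,"ax":0,"ay":0,"az":0,"claw":45},
    {"tx":-1,"ty":-0.5,"tz":65,"ax":0,"ay":0,"az":0,"claw":45},
    {"tx":-1,"ty":-0.5,"tz":84,"ax":0,"ay":0,"az":0,"claw":45},
    {"tx":-1,"ty":-0.5,"tz":92,"ax":0,"ay":0,"az":0,"claw":45},
    {"tx":-1,"ty":-0.5,"tz":94,"ax":0,"ay":0,"az":0,"claw":45},
    {"tx":-1,"ty":-0.5,"tz":94,"ax":0,"ay":0,"az":0,"claw":45},
    {"tx":-1,"ty":-0.5,"tz":94,"ax":0,"ay":0,"az":0,"claw":35},
    {"tx":-1,"ty":-0.5,"tz":94,"ax":0,"ay":0,"az":0,"claw":28},
    {"tx":-1,"ty":-0.5,"tz":94,"ax":0,"ay":0,"az":0,"claw":22},
    {"tx":-1,"ty":-0.5,"tz":94,"ax":0,"ay":0,"az":0,"claw":15},
    {"tx":-1,"ty":-0.5,"tz":94,"ax":0,"ay":0,"az":0,"claw":10},
    {"tx":-1,"ty":-0.5,"tz":94,"ax":0,"ay":0,"az":0,"claw":10},
  ],
)

```text
time_s: 17.88
tcp_pos: [0.4449, 0.1112, 0.0065]
ee_rot: [[0.997, -0.071, 0.001], [-0.071, -0.997, 0.0], [0.001, -0.001, -1.0]]
wrist_force: [-0.2, -1.1, 4.1]
gripper_width: 0.226
gripper_force: 30.0
```

Request:
servo_tool(
  deltas=[
    {"tx":0,"ty":0,"tz":0,"ax":0,"ay":0,"az":0,"claw":10},
    {"tx":0,"ty":0,"tz":0,"ax":0,"ay":0,"az":0,"claw":10},
    {"tx":0,"ty":0,"tz":0,"ax":0,"ay":0,"az":0,"claw":10},
  ],
)

```text
time_s: 18.13
tcp_pos: [0.4449, 0.1112, 0.0065]
ee_rot: [[0.997, -0.071, 0.001], [-0.071, -0.997, 0.0], [0.001, -0.0, -1.0]]
wrist_force: [-1.8, -1.4, 5.7]
gripper_width: 0.234
gripper_force: 30.0
```

Request:
servo_tool(
  deltas=[
    {"tx":0,"ty":0,"tz":-8,"ax":0,"ay":0,"az":0,"claw":10},
    {"tx":0,"ty":0,"tz":-25,"ax":0,"ay":0,"az":0,"claw":10},
    {"tx":0,"ty":0,"tz":-50,"ax":0,"ay":0,"az":0,"claw":10},
    {"tx":0,"ty":0,"tz":-75,"ax":0,"ay":0,"az":0,"claw":10},
    {"tx":0,"ty":0,"tz":-98,"ax":0,"ay":0,"az":0,"claw":10},
    {"tx":0,"ty":0,"tz":-110,"ax":0,"ay":0,"az":0,"claw":10},
    {"tx":0,"ty":0,"tz":-115,"ax":0,"ay":0,"az":0,"claw":10},
    {"tx":0,"ty":0,"tz":-115,"ax":0,"ay":0,"az":0,"claw":10},
  ],
)

```text
time_s: 18.8
tcp_pos: [0.4449, 0.1113, 0.122]
ee_rot: [[0.997, -0.072, 0.002], [-0.072, -0.997, 0.002], [0.002, -0.002, -1.0]]
wrist_force: [0.4, -0.1, -1.3]
gripper_width: 0.229
gripper_force: 30.0
```

```bash
python3 -c "
from mv import *
plan((.669,-.101,.12,7.8))"
```

```text
t 18.8 tcp [0.4449 0.1113 0.122 ] yaw -4.1 F [ 0.4 -0.1 -1.3] w 19.9 gf 30.0
[238.7 195.7   2.1] [-0.0015 -0.0021 -0.2077]
```

Request:
servo_tool(
  deltas=[
    {"tx":15,"ty":12,"tz":0,"ax":0,"ay":0,"az":-0.02,"claw":10},
    {"tx":40,"ty":33,"tz":0,"ax":0,"ay":0,"az":-0.05,"claw":10},
    {"tx":70,"ty":57,"tz":0,"ax":0,"ay":0,"az":-0.08,"claw":10},
    {"tx":100,"ty":82,"tz":0,"ax":0,"ay":0,"az":-0.11,"claw":10},
    {"tx":130,"ty":107,"tz":0,"ax":0,"ay":0,"az":-0.14,"claw":10},
    {"tx":160,"ty":131,"tz":0,"ax":0,"ay":0,"az":-0.17,"claw":10},
    {"tx":190,"ty":156,"tz":0,"ax":0,"ay":0,"az":-0.2,"claw":10},
    {"tx":215,"ty":176,"tz":0,"ax":0,"ay":0,"az":-0.208,"claw":10},
    {"tx":232,"ty":190,"tz":0,"ax":0,"ay":0,"az":-0.208,"claw":10},
    {"tx":239,"ty":195.7,"tz":0,"ax":0,"ay":0,"az":-0.208,"claw":10},
    {"tx":239,"ty":195.7,"tz":0,"ax":0,"ay":0,"az":-0.208,"claw":10},
  ],
)

```text
time_s: 19.72
tcp_pos: [0.6689, -0.1027, 0.1179]
ee_rot: [[0.991, 0.133, -0.004], [0.133, -0.991, 0.0], [-0.004, -0.001, -1.0]]
wrist_force: [-0.4, 1.2, -1.5]
gripper_width: 0.23
gripper_force: 30.0
```

Request:
servo_tool(
  deltas=[
    {"tx":0,"ty":0,"tz":15,"ax":0,"ay":0,"az":0,"claw":10},
    {"tx":0,"ty":0,"tz":38,"ax":0,"ay":0,"az":0,"claw":10},
    {"tx":0,"ty":0,"tz":62,"ax":0,"ay":0,"az":0,"claw":10},
    {"tx":0,"ty":0,"tz":80,"ax":0,"ay":0,"az":0,"claw":10},
    {"tx":0,"ty":0,"tz":88,"ax":0,"ay":0,"az":0,"claw":10},
    {"tx":0,"ty":0,"tz":90,"ax":0,"ay":0,"az":0,"claw":10},
    {"tx":0,"ty":0,"tz":90,"ax":0,"ay":0,"az":0,"claw":10},
    {"tx":0,"ty":0,"tz":90,"ax":0,"ay":0,"az":0,"claw":10},
    {"tx":0,"ty":0,"tz":90,"ax":0,"ay":0,"az":0,"claw":10},
    {"tx":0,"ty":0,"tz":90,"ax":0,"ay":0,"az":0,"claw":10},
    {"tx":0,"ty":0,"tz":90,"ax":0,"ay":0,"az":0,"claw":10},
  ],
)

```text
time_s: 20.63
tcp_pos: [0.6696, -0.1012, 0.032]
ee_rot: [[0.991, 0.136, 0.002], [0.136, -0.991, 0.0], [0.002, 0.0, -1.0]]
wrist_force: [-0.0, -0.4, -0.7]
gripper_width: 0.228
gripper_force: 30.0
```

```bash
python3 -c "
from mv import *
plan((.6695,-.101,.0225,7.8))"
```

```text
t 20.63 tcp [ 0.6696 -0.1012  0.032 ] yaw 7.82 F [-0.  -0.4 -0.7] w 19.8 gf 30.0
[-0.1 -0.2  9.5] [ 0.0001 -0.0019  0.0004]
```

Request:
servo_tool(
  deltas=[
    {"tx":0,"ty":-0.2,"tz":4,"ax":0,"ay":0,"az":0,"claw":10},
    {"tx":0,"ty":-0.2,"tz":7,"ax":0,"ay":0,"az":0,"claw":10},
    {"tx":0,"ty":-0.2,"tz":8.7,"ax":0,"ay":0,"az":0,"claw":10},
    {"tx":0,"ty":-0.2,"tz":9.4,"ax":0,"ay":0,"az":0,"claw":10},
    {"tx":0,"ty":-0.2,"tz":9.7,"ax":0,"ay":0,"az":0,"claw":10},
    {"tx":0,"ty":-0.2,"tz":9.8,"ax":0,"ay":0,"az":0,"claw":10},
    {"tx":0,"ty":-0.2,"tz":9.8,"ax":0,"ay":0,"az":0,"claw":10},
    {"tx":0,"ty":-0.2,"tz":9.8,"ax":0,"ay":0,"az":0,"claw":10},
  ],
)

```text
time_s: 21.3
tcp_pos: [0.6689, -0.1011, 0.0226]
ee_rot: [[0.991, 0.136, -0.0], [0.136, -0.991, -0.0], [-0.0, 0.0, -1.0]]
wrist_force: [-3.1, 1.9, 7.5]
gripper_width: 0.224
gripper_force: 30.0
```

```bash
python3 -c "
from mv import *
plan((.6695,-.101,.0225,7.8))"
```

```text
t 21.3 tcp [ 0.6689 -0.1011  0.0226] yaw 7.84 F [-3.1  1.9  7.5] w 19.5 gf 30.0
[ 0.6 -0.   0.1] [0.0003 0.0003 0.0007]
```

Request:
servo_tool(
  deltas=[
    {"tx":0.4,"ty":0,"tz":-0.4,"ax":0,"ay":0,"az":0,"claw":18},
    {"tx":0.4,"ty":0,"tz":-0.4,"ax":0,"ay":0,"az":0,"claw":21},
    {"tx":0.4,"ty":0,"tz":-0.4,"ax":0,"ay":0,"az":0,"claw":24},
    {"tx":0.4,"ty":0,"tz":-0.4,"ax":0,"ay":0,"az":0,"claw":30},
    {"tx":0.4,"ty":0,"tz":-0.4,"ax":0,"ay":0,"az":0,"claw":38},
    {"tx":0.4,"ty":0,"tz":-0.4,"ax":0,"ay":0,"az":0,"claw":45},
    {"tx":0.4,"ty":0,"tz":-20,"ax":0,"ay":0,"az":0,"claw":45},
    {"tx":0.4,"ty":0,"tz":-55,"ax":0,"ay":0,"az":0,"claw":45},
    {"tx":0.4,"ty":0,"tz":-85,"ax":0,"ay":0,"az":0,"claw":45},
    {"tx":0.4,"ty":0,"tz":-100,"ax":0,"ay":0,"az":0,"claw":45},
    {"tx":0.4,"ty":0,"tz":-110,"ax":0,"ay":0,"az":0,"claw":45},
    {"tx":0.4,"ty":0,"tz":-110,"ax":0,"ay":0,"az":0,"claw":45},
  ],
)

```text
time_s: 22.3
tcp_pos: [0.6707, -0.101, 0.1336]
ee_rot: [[0.991, 0.136, 0.005], [0.136, -0.991, 0.0], [0.005, 0.001, -1.0]]
wrist_force: [-0.1, 0.7, 0.7]
gripper_width: 0.518
gripper_force: 0.0
```

```bash
python3 -c "
from mv import *
plan((.3635,.270,.1,-1))"
```

```text
t 22.3 tcp [ 0.6707 -0.101   0.1336] yaw 7.83 F [-0.1  0.7  0.7] w 45.1 gf 0.0
[-254.  -409.4   32.2] [ 0.0003 -0.0047  0.1541]
```

Request:
servo_tool(
  deltas=[
    {"tx":-15,"ty":-24,"tz":0,"ax":0,"ay":0,"az":0.05,"claw":45},
    {"tx":-36,"ty":-58,"tz":0,"ax":0,"ay":0,"az":0.1,"claw":45},
    {"tx":-57,"ty":-92,"tz":0,"ax":0,"ay":0,"az":0.154,"claw":45},
    {"tx":-78,"ty":-126,"tz":0,"ax":0,"ay":0,"az":0.154,"claw":45},
    {"tx":-99,"ty":-160,"tz":0,"ax":0,"ay":0,"az":0.154,"claw":45},
    {"tx":-120,"ty":-194,"tz":5,"ax":0,"ay":0,"az":0.154,"claw":45},
    {"tx":-141,"ty":-228,"tz":10,"ax":0,"ay":0,"az":0.154,"claw":45},
    {"tx":-162,"ty":-262,"tz":15,"ax":0,"ay":0,"az":0.154,"claw":45},
    {"tx":-183,"ty":-296,"tz":20,"ax":0,"ay":0,"az":0.154,"claw":45},
    {"tx":-204,"ty":-330,"tz":25,"ax":0,"ay":0,"az":0.154,"claw":45},
    {"tx":-225,"ty":-364,"tz":30,"ax":0,"ay":0,"az":0.154,"claw":45},
    {"tx":-240,"ty":-388,"tz":32,"ax":0,"ay":0,"az":0.154,"claw":45},
  ],
)

```text
time_s: 23.3
tcp_pos: [0.3759, 0.2513, 0.0971]
ee_rot: [[1.0, -0.016, -0.003], [-0.016, -1.0, -0.003], [-0.003, 0.003, -1.0]]
wrist_force: [0.6, 0.8, 0.4]
gripper_width: 0.517
gripper_force: 0.0
```

Request:
servo_tool(
  deltas=[
    {"tx":-9,"ty":-16,"tz":0,"ax":0,"ay":0,"az":0,"claw":45},
    {"tx":-9,"ty":-23,"tz":0,"ax":0,"ay":0,"az":0,"claw":45},
    {"tx":-9,"ty":-23,"tz":0,"ax":0,"ay":0,"az":0,"claw":45},
    {"tx":-9,"ty":-23,"tz":0,"ax":0,"ay":0,"az":0,"claw":45},
    {"tx":-9,"ty":-23,"tz":0,"ax":0,"ay":0,"az":0,"claw":45},
    {"tx":-9,"ty":-23,"tz":0,"ax":0,"ay":0,"az":0,"claw":45},
    {"tx":-9,"ty":-23,"tz":0,"ax":0,"ay":0,"az":0,"claw":45},
  ],
)

```text
time_s: 23.88
tcp_pos: [0.3707, 0.2729, 0.0989]
ee_rot: [[1.0, -0.019, -0.0], [-0.019, -1.0, -0.0], [-0.0, 0.0, -1.0]]
wrist_force: [0.8, 0.6, 0.1]
gripper_width: 0.517
gripper_force: 0.0
```

```bash
python3 -c "
from mv import *
plan((.3635,.270,.005,-1))"
```

```text
t 23.88 tcp [0.3707 0.2729 0.0989] yaw -1.11 F [0.8 0.6 0.1] w 45.0 gf 0.0
[-7.1  3.  93.9] [ 0.0003  0.0003 -0.0019]
```

Request:
servo_tool(
  deltas=[
    {"tx":-7,"ty":3,"tz":30,"ax":0,"ay":0,"az":0,"claw":45},
    {"tx":-7,"ty":3,"tz":60,"ax":0,"ay":0,"az":0,"claw":45},
    {"tx":-7,"ty":3,"tz":82,"ax":0,"ay":0,"az":0,"claw":45},
    {"tx":-7,"ty":3,"tz":91,"ax":0,"ay":0,"az":0,"claw":45},
    {"tx":-7,"ty":3,"tz":93.5,"ax":0,"ay":0,"az":0,"claw":45},
    {"tx":-7,"ty":3,"tz":93.5,"ax":0,"ay":0,"az":0,"claw":45},
    {"tx":-7,"ty":3,"tz":93.5,"ax":0,"ay":0,"az":0,"claw":45},
  ],
)

```text
time_s: 24.47
tcp_pos: [0.3638, 0.2713, 0.0061]
ee_rot: [[1.0, -0.018, 0.001], [-0.018, -1.0, 0.001], [0.001, -0.001, -1.0]]
wrist_force: [-0.2, 0.8, 0.2]
gripper_width: 0.518
gripper_force: 0.0
```

Request:
servo_tool(
  deltas=[
    {"tx":0,"ty":0,"tz":0,"ax":0,"ay":0,"az":0,"claw":35},
    {"tx":0,"ty":0,"tz":0,"ax":0,"ay":0,"az":0,"claw":28},
    {"tx":0,"ty":0,"tz":0,"ax":0,"ay":0,"az":0,"claw":22},
    {"tx":0,"ty":0,"tz":0,"ax":0,"ay":0,"az":0,"claw":15},
    {"tx":0,"ty":0,"tz":0,"ax":0,"ay":0,"az":0,"claw":10},
    {"tx":0,"ty":0,"tz":0,"ax":0,"ay":0,"az":0,"claw":10},
    {"tx":0,"ty":0,"tz":0,"ax":0,"ay":0,"az":0,"claw":10},
    {"tx":0,"ty":0,"tz":0,"ax":0,"ay":0,"az":0,"claw":10},
  ],
)

```text
time_s: 25.13
tcp_pos: [0.3632, 0.2711, 0.0059]
ee_rot: [[1.0, -0.017, 0.0], [-0.017, -1.0, 0.0], [0.0, -0.0, -1.0]]
wrist_force: [-0.7, -1.2, 6.1]
gripper_width: 0.224
gripper_force: 30.0
```

Request:
servo_tool(
  deltas=[
    {"tx":0,"ty":0,"tz":-8,"ax":0,"ay":0,"az":0,"claw":10},
    {"tx":0,"ty":0,"tz":-25,"ax":0,"ay":0,"az":0,"claw":10},
    {"tx":0,"ty":0,"tz":-50,"ax":0,"ay":0,"az":0,"claw":10},
    {"tx":0,"ty":0,"tz":-75,"ax":0,"ay":0,"az":0,"claw":10},
    {"tx":0,"ty":0,"tz":-98,"ax":0,"ay":0,"az":0,"claw":10},
    {"tx":0,"ty":0,"tz":-110,"ax":0,"ay":0,"az":0,"claw":10},
    {"tx":0,"ty":0,"tz":-115,"ax":0,"ay":0,"az":0,"claw":10},
    {"tx":0,"ty":0,"tz":-115,"ax":0,"ay":0,"az":0,"claw":10},
  ],
)

```text
time_s: 25.8
tcp_pos: [0.3635, 0.2715, 0.1217]
ee_rot: [[1.0, -0.018, 0.001], [-0.018, -1.0, 0.003], [0.001, -0.003, -1.0]]
wrist_force: [0.8, 0.8, -1.4]
gripper_width: 0.225
gripper_force: 30.0
```

Run:
```python
from mv import *
plan((.6812,-.1852,.12,7.8))
from row import *
imgs={n:capture(n) for n in CAL};np.savez("im2.npz",**imgs)
def dr(im,n,P,o,f):
    q=cv2.convexHull(((proj(n,P)-o+.5)*f-.5).astype(np.float32));cv2.polylines(im,[q.astype(np.int32)],True,(0,255,0),1)
im=cv2.resize(imgs["top"][130:200,180:390],(798,266),interpolation=cv2.INTER_CUBIC)
im2=cv2.resize(imgs["scene"][215:350,320:500],(440,330),interpolation=cv2.INTER_CUBIC)
c=np.zeros((596,798,3),np.uint8);c[:266]=im;c[266:,:440]=im2
cv2.imwrite("pics/p2.png",c)
```

```text
t 25.8 tcp [0.3635 0.2715 0.1217] yaw -1.01 F [ 0.8  0.8 -1.4] w 19.5 gf 30.0
[325.7 451.1   1. ] [-0.0024 -0.0016 -0.1537]
```

View pics/p2.png

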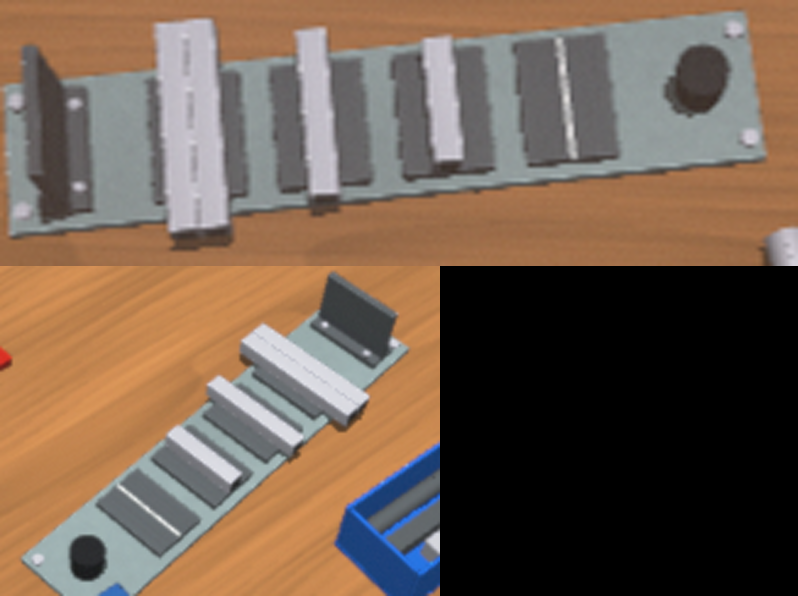

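The pair, tube_120 and tube_90 sit centred on plates 1 to 3 at (190,128), (317,115) and (442,102). Now tube_60 goes to plate_4.

Request:
servo_tool(
  deltas=[
    {"tx":12,"ty":17,"tz":0,"ax":0,"ay":0,"az":-0.02,"claw":10},
    {"tx":31,"ty":43,"tz":0,"ax":0,"ay":0,"az":-0.04,"claw":10},
    {"tx":51,"ty":71,"tz":0,"ax":0,"ay":0,"az":-0.06,"claw":10},
    {"tx":71,"ty":99,"tz":0,"ax":0,"ay":0,"az":-0.08,"claw":10},
    {"tx":91,"ty":127,"tz":0,"ax":0,"ay":0,"az":-0.1,"claw":10},
    {"tx":111,"ty":154,"tz":0,"ax":0,"ay":0,"az":-0.12,"claw":10},
    {"tx":131,"ty":182,"tz":0,"ax":0,"ay":0,"az":-0.13,"claw":10},
    {"tx":151,"ty":210,"tz":0,"ax":0,"ay":0,"az":-0.14,"claw":10},
    {"tx":171,"ty":238,"tz":0,"ax":0,"ay":0,"az":-0.15,"claw":10},
    {"tx":191,"ty":265,"tz":0,"ax":0,"ay":0,"az":-0.154,"claw":10},
    {"tx":211,"ty":293,"tz":0,"ax":0,"ay":0,"az":-0.154,"claw":10},
    {"tx":231,"ty":320,"tz":0,"ax":0,"ay":0,"az":-0.154,"claw":10},
  ],
)

```text
time_s: 26.9
tcp_pos: [0.5883, -0.0548, 0.1183]
ee_rot: [[0.991, 0.136, -0.004], [0.136, -0.991, -0.0], [-0.004, -0.0, -1.0]]
wrist_force: [0.6, 1.8, -0.2]
gripper_width: 0.229
gripper_force: 30.0
```

```bash
python3 -c "
from mv import *
plan((.6815,-.1852,.12,7.8))"
```

```text
t 26.9 tcp [ 0.5883 -0.0548  0.1183] yaw 7.79 F [ 0.6  1.8 -0.2] w 20.0 gf 30.0
[ 74.7 141.9  -2. ] [-0.0001  0.0041 -0.0001]
```

Request:
servo_tool(
  deltas=[
    {"tx":14,"ty":27,"tz":0,"ax":0,"ay":0,"az":0,"claw":10},
    {"tx":29,"ty":55,"tz":0,"ax":0,"ay":0,"az":0,"claw":10},
    {"tx":44,"ty":84,"tz":0,"ax":0,"ay":0,"az":0,"claw":10},
    {"tx":58,"ty":110,"tz":0,"ax":0,"ay":0,"az":0,"claw":10},
    {"tx":68,"ty":129,"tz":0,"ax":0,"ay":0,"az":0,"claw":10},
    {"tx":73,"ty":138,"tz":0,"ax":0,"ay":0,"az":0,"claw":10},
    {"tx":74,"ty":140,"tz":0,"ax":0,"ay":0,"az":0,"claw":10},
    {"tx":74,"ty":140,"tz":0,"ax":0,"ay":0,"az":0,"claw":10},
  ],
)

```text
time_s: 27.57
tcp_pos: [0.6801, -0.1816, 0.1185]
ee_rot: [[0.991, 0.135, -0.003], [0.135, -0.991, 0.001], [-0.003, -0.001, -1.0]]
wrist_force: [-0.0, -0.1, -0.4]
gripper_width: 0.223
gripper_force: 30.0
```

Request:
servo_tool(
  deltas=[
    {"tx":0,"ty":0,"tz":15,"ax":0,"ay":0,"az":0,"claw":10},
    {"tx":0,"ty":0,"tz":38,"ax":0,"ay":0,"az":0,"claw":10},
    {"tx":0,"ty":0,"tz":62,"ax":0,"ay":0,"az":0,"claw":10},
    {"tx":0,"ty":0,"tz":80,"ax":0,"ay":0,"az":0,"claw":10},
    {"tx":0,"ty":0,"tz":87,"ax":0,"ay":0,"az":0,"claw":10},
    {"tx":0,"ty":0,"tz":89,"ax":0,"ay":0,"az":0,"claw":10},
    {"tx":0,"ty":0,"tz":89,"ax":0,"ay":0,"az":0,"claw":10},
    {"tx":0,"ty":0,"tz":89,"ax":0,"ay":0,"az":0,"claw":10},
    {"tx":0,"ty":0,"tz":89,"ax":0,"ay":0,"az":0,"claw":10},
    {"tx":0,"ty":0,"tz":89,"ax":0,"ay":0,"az":0,"claw":10},
    {"tx":0,"ty":0,"tz":89,"ax":0,"ay":0,"az":0,"claw":10},
  ],
)

```text
time_s: 28.48
tcp_pos: [0.6815, -0.1816, 0.0327]
ee_rot: [[0.991, 0.136, 0.002], [0.136, -0.991, -0.0], [0.002, 0.0, -1.0]]
wrist_force: [0.3, -0.1, -0.9]
gripper_width: 0.229
gripper_force: 30.0
```

```bash
python3 -c "
from mv import *
plan((.6815,-.1852,.022,7.8))"
```

```text
t 28.48 tcp [ 0.6815 -0.1816  0.0327] yaw 7.82 F [ 0.3 -0.1 -0.9] w 20.0 gf 30.0
[-0.5  3.5 10.7] [ 0.0004 -0.0018  0.0004]
```

Request:
servo_tool(
  deltas=[
    {"tx":0,"ty":3.5,"tz":3,"ax":0,"ay":0,"az":0,"claw":10},
    {"tx":0,"ty":3.5,"tz":6,"ax":0,"ay":0,"az":0,"claw":10},
    {"tx":0,"ty":3.5,"tz":8,"ax":0,"ay":0,"az":0,"claw":10},
    {"tx":0,"ty":3.5,"tz":9.5,"ax":0,"ay":0,"az":0,"claw":10},
    {"tx":0,"ty":3.5,"tz":10.4,"ax":0,"ay":0,"az":0,"claw":10},
    {"tx":0,"ty":3.5,"tz":10.8,"ax":0,"ay":0,"az":0,"claw":10},
    {"tx":0,"ty":3.5,"tz":10.9,"ax":0,"ay":0,"az":0,"claw":10},
    {"tx":0,"ty":3.5,"tz":10.9,"ax":0,"ay":0,"az":0,"claw":10},
  ],
)

```text
time_s: 29.15
tcp_pos: [0.6812, -0.1853, 0.022]
ee_rot: [[0.991, 0.136, -0.001], [0.136, -0.991, -0.001], [-0.001, 0.0, -1.0]]
wrist_force: [-3.9, 0.5, 5.6]
gripper_width: 0.229
gripper_force: 30.0
```

```bash
python3 -c "
from mv import *
plan((.6815,-.1852,.022,7.8))"
```

```text
t 29.15 tcp [ 0.6812 -0.1853  0.022 ] yaw 7.84 F [-3.9  0.5  5.6] w 19.9 gf 30.0
[ 0.4 -0.1  0. ] [0.0005 0.0006 0.0007]
```

Request:
servo_tool(
  deltas=[
    {"tx":0.3,"ty":0,"tz":-0.3,"ax":0,"ay":0,"az":0,"claw":18},
    {"tx":0.3,"ty":0,"tz":-0.3,"ax":0,"ay":0,"az":0,"claw":21},
    {"tx":0.3,"ty":0,"tz":-0.3,"ax":0,"ay":0,"az":0,"claw":24},
    {"tx":0.3,"ty":0,"tz":-0.3,"ax":0,"ay":0,"az":0,"claw":30},
    {"tx":0.3,"ty":0,"tz":-0.3,"ax":0,"ay":0,"az":0,"claw":38},
    {"tx":0.3,"ty":0,"tz":-0.3,"ax":0,"ay":0,"az":0,"claw":45},
    {"tx":0.3,"ty":0,"tz":-20,"ax":0,"ay":0,"az":0,"claw":45},
    {"tx":0.3,"ty":0,"tz":-55,"ax":0,"ay":0,"az":0,"claw":45},
    {"tx":0.3,"ty":0,"tz":-85,"ax":0,"ay":0,"az":0,"claw":45},
    {"tx":-20,"ty":0,"tz":-110,"ax":0,"ay":0,"az":0,"claw":45},
    {"tx":-60,"ty":20,"tz":-120,"ax":0,"ay":0,"az":0,"claw":45},
    {"tx":-100,"ty":30,"tz":-120,"ax":0,"ay":0,"az":0,"claw":45},
  ],
)

```text
time_s: 30.15
tcp_pos: [0.5918, -0.2277, 0.1437]
ee_rot: [[0.99, 0.138, 0.007], [0.138, -0.99, -0.002], [0.007, 0.003, -1.0]]
wrist_force: [-0.1, -1.0, -0.8]
gripper_width: 0.522
gripper_force: 0.0
```

Request:
servo_tool(
  deltas=[
    {"tx":-40,"ty":10,"tz":0,"ax":0,"ay":0,"az":0,"claw":45},
    {"tx":-80,"ty":20,"tz":0,"ax":0,"ay":0,"az":0,"claw":45},
    {"tx":-120,"ty":30,"tz":0,"ax":0,"ay":0,"az":0,"claw":45},
    {"tx":-160,"ty":40,"tz":0,"ax":0,"ay":0,"az":0,"claw":45},
    {"tx":-180,"ty":60,"tz":0,"ax":0,"ay":0,"az":0,"claw":45},
    {"tx":-180,"ty":70,"tz":0,"ax":0,"ay":0,"az":0,"claw":45},
    {"tx":-180,"ty":70,"tz":0,"ax":0,"ay":0,"az":0,"claw":45},
    {"tx":-180,"ty":70,"tz":0,"ax":0,"ay":0,"az":0,"claw":45},
  ],
)

```text
time_s: 30.82
tcp_pos: [0.4214, -0.3213, 0.1407]
ee_rot: [[0.991, 0.135, 0.001], [0.135, -0.991, -0.0], [0.001, 0.0, -1.0]]
wrist_force: [-0.2, -0.3, 0.0]
gripper_width: 0.519
gripper_force: 0.0
```

Run:
```python
from mv import plan
plan()
from row import *
imgs={n:capture(n) for n in CAL};np.savez("im3.npz",**imgs)
# per-camera plate row pose from the first pictures; the green outline is where centred tubes should appear
d=np.load("im0.npz");i0={n:d[n] for n in CAL}
out=[]
for n,(r,f) in dict(top=((180,130,390,205),3.8),scene=((315,205,510,365),None)).items():
    p,_=rowfit(i0,(n,),freez=False) if n=="top" else rowfit(i0,("scene","top"),freez=False)
    x0,y0,x1,y1=r;f=f or 330/(y1-y0)
    im=cv2.resize(imgs[n][y0:y1,x0:x1],None,fx=f,fy=f,interpolation=cv2.INTER_CUBIC)
    pl=cv2.resize(im,None,fx=1,fy=1)
    for o,(L,b) in zip((.1275,.0425,-.0425,-.1275),((.15,.0405),(.12,.02),(.09,.02),(.06,.02))):
        B=box(p[0],p[1],p[2]*5,.016,(L,b,.02),(0,o));q=cv2.convexHull(((proj(n,B)-[x0,y0]+.5)*f-.5).astype(np.float32))
        cv2.polylines(im,[q.astype(np.int32)],True,(0,255,0),1)
    out.append((im,pl))
c=np.zeros((598,800,3),np.uint8);a=out[0][0];c[:a.shape[0],:a.shape[1]]=a[:,:800]
h=598-a.shape[0]
for k,b in enumerate(out[1]):
    b=cv2.resize(b,(400,h));c[a.shape[0]:,400*k:400*k+400]=b
cv2.imwrite("pics/p3.png",c)
```

```text
t 30.82 tcp [ 0.4214 -0.3213  0.1407] yaw 7.76 F [-0.2 -0.3  0. ] w 45.2 gf 0.0
```

View pics/p3.png

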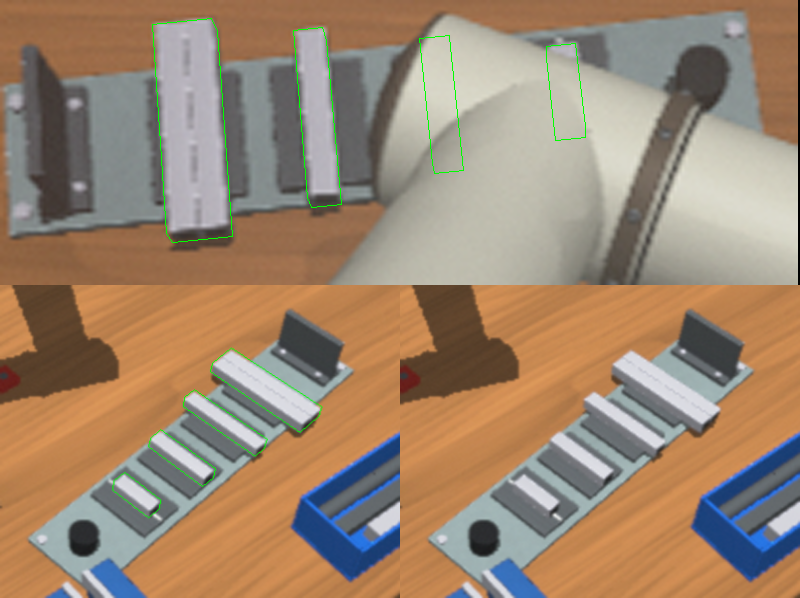

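The outlines of centred tubes match the pair at (192,130) and tube_120 at (317,117) in the top view. The scene view shows all four in place. The arm hides plates 3 and 4 in the top view, so I'll move it aside to check them.

Request:
servo_tool(
  deltas=[
    {"tx":70,"ty":-500,"tz":-10,"ax":0,"ay":0,"az":0,"claw":45},
    {"tx":70,"ty":-500,"tz":-10,"ax":0,"ay":0,"az":0,"claw":45},
    {"tx":70,"ty":-500,"tz":-10,"ax":0,"ay":0,"az":0,"claw":45},
    {"tx":70,"ty":-500,"tz":-10,"ax":0,"ay":0,"az":0,"claw":45},
    {"tx":70,"ty":-500,"tz":-10,"ax":0,"ay":0,"az":0,"claw":45},
    {"tx":70,"ty":-500,"tz":-10,"ax":0,"ay":0,"az":0,"claw":45},
    {"tx":70,"ty":-500,"tz":-10,"ax":0,"ay":0,"az":0,"claw":45},
    {"tx":70,"ty":-500,"tz":-10,"ax":0,"ay":0,"az":0,"claw":45},
    {"tx":70,"ty":-500,"tz":-10,"ax":0,"ay":0,"az":0,"claw":45},
    {"tx":70,"ty":-500,"tz":-10,"ax":0,"ay":0,"az":0,"claw":45},
    {"tx":70,"ty":-500,"tz":-10,"ax":0,"ay":0,"az":0,"claw":45},
    {"tx":70,"ty":-500,"tz":-10,"ax":0,"ay":0,"az":0,"claw":45},
  ],
)

```text
time_s: 31.92
tcp_pos: [0.4214, 0.1824, 0.1507]
ee_rot: [[0.99, 0.139, 0.0], [0.139, -0.99, 0.0], [0.0, -0.0, -1.0]]
wrist_force: [1.2, -1.3, -0.3]
gripper_width: 0.516
gripper_force: 0.0
```

Request:
servo_tool(
  deltas=[
    {"tx":0,"ty":-80,"tz":0,"ax":0,"ay":0,"az":0,"claw":45},
    {"tx":0,"ty":-80,"tz":0,"ax":0,"ay":0,"az":0,"claw":45},
    {"tx":0,"ty":-80,"tz":0,"ax":0,"ay":0,"az":0,"claw":45},
    {"tx":0,"ty":-80,"tz":0,"ax":0,"ay":0,"az":0,"claw":45},
    {"tx":0,"ty":-80,"tz":0,"ax":0,"ay":0,"az":0,"claw":45},
    {"tx":0,"ty":-80,"tz":0,"ax":0,"ay":0,"az":0,"claw":45},
  ],
)

```text
time_s: 32.42
tcp_pos: [0.4109, 0.2577, 0.1502]
ee_rot: [[0.991, 0.136, -0.001], [0.136, -0.991, -0.001], [-0.001, 0.001, -1.0]]
wrist_force: [-0.6, 0.0, 0.3]
gripper_width: 0.518
gripper_force: 0.0
```

Run:
```python
from mv import plan
plan()
from row import *
im0=np.load("im0.npz")["top"];im=capture("top");p,_=rowfit(dict(top=im0),("top",),freez=False)
x0,y0,x1,y1=180,130,390,205;f=3.8
a=cv2.resize(im[y0:y1,x0:x1],None,fx=f,fy=f,interpolation=cv2.INTER_CUBIC);b=a.copy()
for o,(L,w) in zip((.1275,.0425,-.0425,-.1275),((.15,.0405),(.12,.02),(.09,.02),(.06,.02))):
    q=cv2.convexHull(((proj("top",box(p[0],p[1],p[2]*5,.016,(L,w,.02),(0,o)))-[x0,y0]+.5)*f-.5).astype(np.float32))
    cv2.polylines(a,[q.astype(np.int32)],True,(0,255,0),1)
cv2.imwrite("pics/p4.png",np.vstack([a,b]))
```

```text
t 32.42 tcp [0.4109 0.2577 0.1502] yaw 7.81 F [-0.6  0.   0.3] w 45.1 gf 0.0
```

View pics/p4.png

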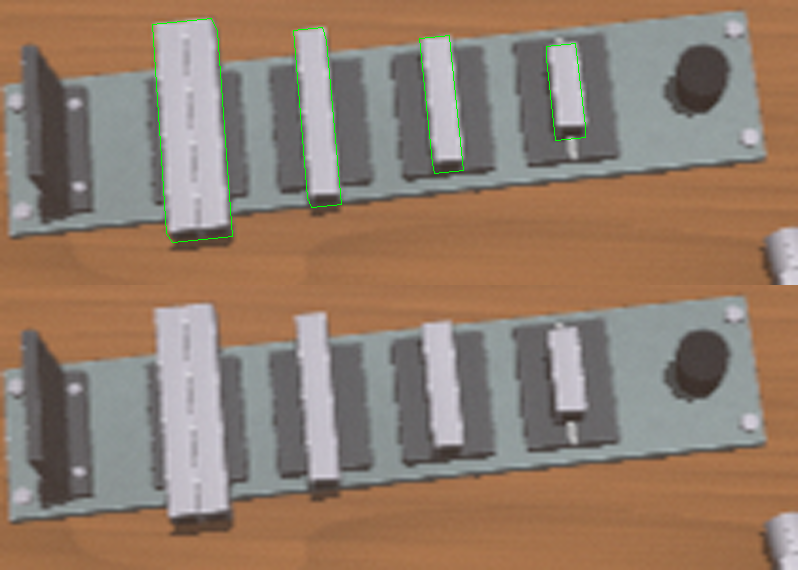

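All tubes lie within about 1 mm of the outlines for centred placing, at (192,130), (317,117), (442,105) and (566,90). Handing in.

```bash
python3 -c "
from station import *
print(finish_job())"
```

```text
the job is handed in; nothing more can be done
None
```

The job is handed in at about 32 s of the 109 s: the pair, carried in one grasp, lies side by side on plate_1 next to the stop, with the 120, 90 and 60 mm tubes on plates 2 to 4, each within about 1 mm of its plate's centre in the last top view.

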